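# Fetch the palette from behind the bottles

## Robot

A 6-joint arm with a two-finger parallel gripper is mounted at the origin on the work surface. World frame = base frame: x ahead of the robot, y to its left, z up, the work surface at z = 0. Lengths are in mm, angles in rad, forces in N, time in s.
With the tool pointing down it reaches from about 325 to 900 mm from the base axis. Payload 6.1 kg.
Tool frame: the origin (TCP) lies midway between the tips of the shut fingers; the grasp point (between the pads) lies 19 mm behind it (manip.grip_depth is the distance from the TCP to the grasp point, in mm); x points along the fingers, z is the direction in which the jaws open and shut, and the axes are right-handed (so a half turn about x gives the same grasp; the last joint's range is limited). The gripper opens to 87 mm and grips with 3 to 60 N. Pads are 19 mm wide; open, the fingers measure 117 mm over their backs; the gripper's body (75 mm by 190 mm) begins 51 mm behind the grasp point.
Start: joints at [-1.38, 0.22, 1.526, -0, 1.395, -0.126], TCP at [194.697, -593.892, 183.238] pointing down, gripper open.
Joint ranges: [-2.98, 2.98], [-0.91, 2.08], [0.09, 2.57], [-1.24, 4.39], [0.2, 2.65], [-2.68, 2.68]. Speed limits (rad/s): [2.57, 2.57, 3.01, 3.14, 3.14, 3.14].

## Interface

Orientations are given as a unit quaternion [w, x, y, z].
In Python, from cell import manip, viewer gives the robot as it stands.
- The arm moves only by the tool drive_tool, never from a script. Its arguments are lists of equal length, an entry for each row: "translation": the shift along the tool's x, y, z in m, a list of three; "delta_rot": the turn, a rotation vector about the tool's x, y, z in rad, a list of three; "gripper": the finger opening in m, from 0 to 0.087. A call has 1 to 10 rows; each row shifts and turns the pose as measured when the row begins, along the tool's axes as they then stand; what a row does not reach is not made up. A row lasts 1/8 s, in which the tool goes at most 62.5 mm and 10.7 degrees, less where a joint would pass 70% of its speed; a pose out of reach is approached as far as the arm can. A call with a gripper value outside its range is refused whole. The fingers move at their own pace and stop on an object; the grip force is fixed at half the most. Time passes only in rows, so rows that do not move let the fingers close. It gives the time, the measured TCP pose, the force and the opening at its end, in the units of the state.
- manip.read_state(): the state, without advancing time (a new reading comes with each control period).
- viewer.camera(name): name is "scene" or "side" or "wrist"; returns a dict with "color" (400x640x3 uint8, red, green, blue), "z_map" (400x640 float32, mm along the optical axis (not along the pixel's ray), 0 where there is no reading), "mtx" (3x3 intrinsics, pixels), "R" (3x3) and "t" (3): a world point X has camera coordinates R X + t; the wrist camera has in their place "tool_from_camera" (4x4, takes a point from camera to tool coordinates, whose origin is the TCP and whose axes are the tool frame's). Camera axes: x right, y down, z forward; pixel columns grow to the right and rows downward; lengths in mm; the calibration is good to about 2 mm. A picture is of the moment at which its call begins: read the wrist's pose just before it.
- manip.job_done(): hands the job in, once; it reports no verdict.
The state is a dict: "time": time; "joint_pos": joint angles; "joint_velocities": joint speeds; "effort": joint torques, N m; "tool_pos": TCP position; "ee_rot": TCP orientation; "contact_force": force on the tool from outside, world axes, zero at the start; "moment": the same for the moment, N m; "opening": finger opening in mm.
Only numpy, scipy, OpenCV 4.12 (cv2) and the standard library are available. Lean on these libraries where they do the work, as an engineer would, in place of code of your own. Each camera call takes 0.05 s, during which the arm holds its last target. There are 200 camera calls.

## Task

Clear the three bottles off the wooden board to stand upright on the grey mat; only once all three stand wholly on it and are let go, fetch the rose palette from behind them and lay it flat on the black pad, inside and in line with the white outline. Then put the bottles back, each standing centred on the coaster of its own colour. Never tip a bottle over, and leave the pink mug of brushes where it is.

Things in the scene. Friction and masses are not known exactly. Their poses are not given: they have to be found in the camera images.
- bottle_orange: loose upright orange toiletry bottle with a pale paper band round it and a white cap, 0.14 kg (0.7 to 1.4 times that); origin at the centre of its underside, z up its axis. Round body 46 mm in diameter up to 76 mm above the origin, shoulder narrowing up to 90 mm, then a cylindrical white cap 32 mm in diameter from 90 mm to the top at 130 mm. Starts upright, about centred on the orange coaster; the bottles stand in a row, 85 mm apart, in changing order.
- bottle_green: loose upright green toiletry bottle with a pale paper band round it and a white cap, 0.14 kg (0.7 to 1.4 times that); origin at the centre of its underside, z up its axis. Round body 46 mm in diameter up to 76 mm above the origin, shoulder narrowing up to 90 mm, then a cylindrical white cap 32 mm in diameter from 90 mm to the top at 130 mm. Starts upright, about centred on the green coaster; the bottles stand in a row, 85 mm apart, in changing order.
- bottle_blue: loose upright blue toiletry bottle with a pale paper band round it and a white cap, 0.14 kg (0.7 to 1.4 times that); origin at the centre of its underside, z up its axis. Round body 46 mm in diameter up to 76 mm above the origin, shoulder narrowing up to 90 mm, then a cylindrical white cap 32 mm in diameter from 90 mm to the top at 130 mm. Starts upright, about centred on the blue coaster; the bottles stand in a row, 85 mm apart, in changing order.
- palette: loose flat rose-coloured make-up palette with four round shades on top, a rigid slab 46 mm (its x) by 112 mm (its y) by 20 mm thick, 0.09 kg; origin at the centre of its underside. It lies on the wooden board, 8 mm above the table, close behind the row of bottles (70 mm from the line of their centres, on the side away from the robot), its long side along the row; the bottles overhang the room a gripper needs to take it across its 46 mm.
- coaster_orange: fixed orange round coaster, 66 mm in diameter and 4 mm thick, place of the orange bottle; origin at the centre of its underside, which lies on the board, 8 mm above the table (so a bottle on it has its origin 4 mm above the coaster's).
- coaster_green: fixed green round coaster, 66 mm in diameter and 4 mm thick, place of the green bottle; origin at the centre of its underside, which lies on the board, 8 mm above the table (so a bottle on it has its origin 4 mm above the coaster's).
- coaster_blue: fixed blue round coaster, 66 mm in diameter and 4 mm thick, place of the blue bottle; origin at the centre of its underside, which lies on the board, 8 mm above the table (so a bottle on it has its origin 4 mm above the coaster's).
- mat: side area: fixed plain grey mat on the table, left or right of the bottles, 250 mm (its x, roughly away from the robot) by 130 mm (its y) by 4 mm thick; origin at the centre of its underside. Empty at the start; room for three bottles in a line along its length.
- pad: fixed black pad on the table, on the other side of the bottles from the mat, 110 mm (its x) by 170 mm (its y) by 5 mm thick; origin at the centre of its underside. A thin white outline 70 mm by 138 mm, centred on it and lengthwise along y, shows where the palette goes.
- mug: loose pink mug holding three make-up brushes (all one body), 66 mm in diameter, mug 75 mm and brushes 115 mm high; origin at the centre of its underside. Stands between the robot and the bottles; a bystander.

How it is judged (in metres and radians):
On the way, in this order (a step that is already met when the one before it is completed fails the run):
1. all three bottles stand upright and released on the grey mat (x of bottle_orange in the frame of mat between -0.112 and 0.112 m and y of bottle_orange in the frame of mat between -0.052 and 0.052 m and z of each of bottle_orange, bottle_green, bottle_blue in the frame of mat below 0.01 m and angle between each of bottle_orange, bottle_green, bottle_blue's own z axis and vertical below 0.1 rad and linear speed of each of bottle_orange, bottle_green, bottle_blue below 0.03 m/s and angular speed of each of bottle_orange, bottle_green, bottle_blue below 0.3 rad/s and contact force between the fingers and bottle_orange below 0.1 N and x of bottle_green in the frame of mat between -0.112 and 0.112 m and y of bottle_green in the frame of mat between -0.052 and 0.052 m and contact force between the fingers and bottle_green below 0.1 N and x of bottle_blue in the frame of mat between -0.112 and 0.112 m and y of bottle_blue in the frame of mat between -0.052 and 0.052 m and contact force between the fingers and bottle_blue below 0.1 N), for 0.2 s.
2. the palette lies released inside the outline on the black pad while the three bottles stand on the mat (all of step 1 and horizontal distance between palette and pad below 0.013 m and angle between the y axis of palette and the y axis of pad, either way round below 0.17 rad and z of palette in the frame of pad below 0.01 m and angle between palette's own z axis and vertical below 0.1 rad and linear speed of palette below 0.03 m/s and angular speed of palette below 0.3 rad/s and contact force between the fingers and palette below 0.1 N), for 0.2 s.
At the end, for the whole second after the job is handed in: Each bottle stands upright (within 0.1 rad) on the coaster of its own colour, within 12 mm of its centre; the palette lies flat on the black pad within 13 mm of its centre and 0.17 rad of its lengthwise direction; all released and at rest (horizontal distance between palette and pad below 0.013 m and angle between the y axis of palette and the y axis of pad, either way round below 0.17 rad and z of palette in the frame of pad below 0.01 m and angle between each of palette, bottle_orange, bottle_green, bottle_blue's own z axis and vertical below 0.1 rad and linear speed of each of palette, bottle_orange, bottle_green, bottle_blue below 0.03 m/s and angular speed of each of palette, bottle_orange, bottle_green, bottle_blue below 0.3 rad/s and contact force between the fingers and palette below 0.1 N and horizontal distance between bottle_orange and coaster_orange below 0.012 m and z of bottle_orange in the frame of coaster_orange between 0 and 0.008 m and contact force between the fingers and bottle_orange below 0.1 N and horizontal distance between bottle_green and coaster_green below 0.012 m and z of bottle_green in the frame of coaster_green between 0 and 0.008 m and contact force between the fingers and bottle_green below 0.1 N and horizontal distance between bottle_blue and coaster_blue below 0.012 m and z of bottle_blue in the frame of coaster_blue between 0 and 0.008 m and contact force between the fingers and bottle_blue below 0.1 N); the robot touches nothing.
It fails at once if a bottle is tipped over (more than 0.6 rad) (angle between any of bottle_orange, bottle_green, bottle_blue's own z axis and vertical above 0.6 rad).
It fails at once if the pink mug is shifted by more than 25 mm or tipped (distance of mug from where it was at the start of the episode above 0.025 m or angle between mug's own z axis and vertical above 0.3 rad).
It also fails if it takes over 144 s, if anything falls off the work surface, if the arm or the gripper's body presses on something with over 40 N, if the wrist force passes 120 N, or if a joint passes its speed limit or range.

## Working session

There is one attempt and no reset: what is moved stays moved. The work goes in short steps, Python scripts to look and compute and a tool call to move; the robot and the scene stay as the last step left them, time stands still between calls to the robot, and variables do not carry over. Pictures are saved under pics/ and viewed, about 12 in all and at most 16, crops included, and the job is handed in when it is done.

Besides the shell and the picture viewer there is one more tool, called after ">>>" in YAML: its name, and indented under it one key for each argument. drive_tool: Moves the arm, as the interface text tells. Its arguments: {"type":"object","properties":{"translation":{"type":"array","items":{"type":"array","items":{"type":"number"}}},"delta_rot":{"type":"array","items":{"type":"array","items":{"type":"number"}}},"gripper":{"type":"array","items":{"type":"number"}}},"required":["translation","delta_rot","gripper"]}

```bash
mkdir -p pics; ls; python3 - <<'E'
from cell import manip, viewer
import cv2, numpy as np
s=manip.read_state(); print({k:np.round(v,3) for k,v in s.items()})
a=[]
for n in ["scene","side"]:
    c=viewer.camera(n); np.savez(f"/tmp/{n}.npz",**c); a.append(c["color"])
    print(n,c["mtx"],c["R"],c["t"])
cv2.imwrite("pics/s0.png",a[0][:,:,::-1]);cv2.imwrite("pics/d0.png",a[1][:,:,::-1])
E
```

```text
pics
{'time': np.float64(0.0), 'joint_pos': array([-1.38 ,  0.221,  1.528, -0.   ,  1.395, -0.126]), 'joint_velocities': array([ 0.001, -0.   , -0.   , -0.   , -0.001, -0.001]), 'effort': array([ 1.0000e-03, -4.9461e+01, -3.8737e+01,  7.0000e-02,  5.7000e-02,
       -0.0000e+00]), 'tool_pos': array([ 194.566, -593.201,  182.143]), 'ee_rot': array([ 0.572,  0.415,  0.573, -0.414]), 'contact_force': array([ 0.185, -0.412, -0.015]), 'moment': array([ 0.047,  0.04 , -0.036]), 'opening': np.float64(87.188)}
scene [[424.82686834   0.         325.50850688]
 [  0.         424.82686834 196.32394939]
 [  0.           0.           1.        ]] [[ 0.3388388   0.94084356 -0.00129228]
 [ 0.79740063 -0.28790719 -0.53034111]
 [-0.49934007  0.17866968 -0.84778337]] [-159.95152513 -371.10392443 1184.64950271]
side [[477.36407429   0.         330.22454271]
 [  0.         477.36407429 203.11138835]
 [  0.           0.           1.        ]] [[-0.74135241 -0.6711151   0.00106152]
 [-0.51052353  0.5629256  -0.649985  ]
 [ 0.43561719 -0.48240987 -0.7599463 ]] [376.20290777 305.05719765 855.42924101]
```

View pics/s0.png

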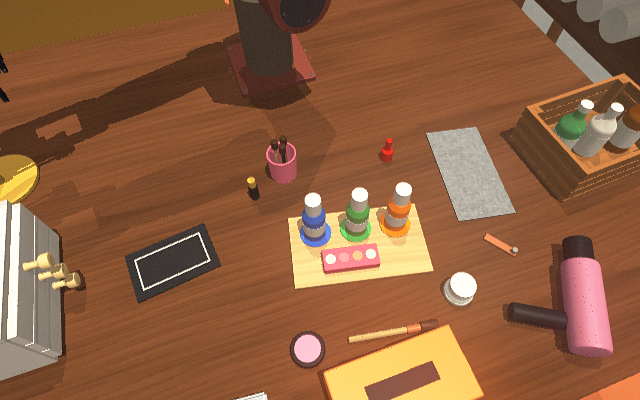

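View pics/d0.png

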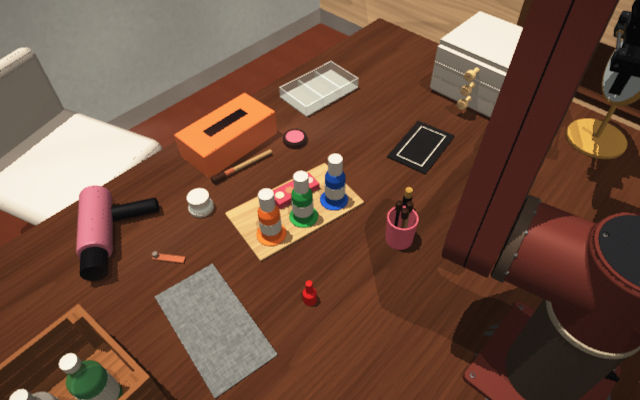

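The scene view shows blue, green and orange bottles at about (315,220), (357,215) and (398,210). The palette is at (350,258), the mat at (470,172), the pad at (173,262) and the mug at (282,162).

```bash
cat > h.py <<'E'
import numpy as np, cv2
from scipy.spatial.transform import Rotation as Ro
def ray(c,uv,z):
    """pixels onto plane z (mm, world)"""
    uv=np.atleast_2d(uv).astype(float)
    d=np.c_[uv,np.ones(len(uv))]@np.linalg.inv(c["mtx"]).T@c["R"]
    o=-c["R"].T@c["t"]
    return (o+d*((z-o[2])/d[:,2])[:,None])[:,:2]
def cloud(c):
    h,w=c["z_map"].shape; v,u=np.mgrid[:h,:w]
    p=np.c_[u.ravel(),v.ravel(),np.ones(h*w)]@np.linalg.inv(c["mtx"]).T*c["z_map"].reshape(-1,1)
    return ((p-c["t"])@c["R"]).reshape(h,w,3)
def big(m,roi):
    x0,y0,x1,y1=roi; k=np.zeros(m.shape,np.uint8); k[y0:y1,x0:x1]=m[y0:y1,x0:x1]
    cs,_=cv2.findContours(k,cv2.RETR_EXTERNAL,cv2.CHAIN_APPROX_NONE)
    return max(cs,key=cv2.contourArea).reshape(-1,2)
def rect(c,m,roi,z):
    p=ray(c,big(m,roi),z).astype(np.float32)
    r=cv2.minAreaRect(p); return np.round(r[0],1),np.round(r[1],1),round(r[2],1)
E
python3 - <<'E'
from h import *
rois={"scene":dict(mat=(420,120,520,225),pad=(120,220,225,302),pal=(318,238,384,275),bot=(295,175,420,250),mug=(262,130,302,185),wood=(280,195,440,290)),
 "side":dict(mat=(150,260,280,395),pad=(385,120,458,175),pal=(270,170,322,210),bot=(250,150,355,250),mug=(380,180,425,250),wood=(220,160,370,260))}
for n in rois:
    c=dict(np.load(f"/tmp/{n}.npz")); r=rois[n]; h=cv2.cvtColor(c["color"],cv2.COLOR_RGB2HSV).astype(int); P=cloud(c)
    H,S,V=h[...,0],h[...,1],h[...,2]
    print(n,"mat",rect(c,((S<40)&(V>70)).astype(np.uint8),r["mat"],4))
    print("pad",rect(c,(V<60).astype(np.uint8),r["pad"],5))
    print("outline",rect(c,((S<70)&(V>120)).astype(np.uint8),r["pad"],5))
    print("pal",rect(c,((H>165)&(S>80)).astype(np.uint8),r["pal"],28))
    x0,y0,x1,y1=r["bot"]; k=np.zeros(H.shape,bool);k[y0:y1,x0:x1]=1
    q=P[k&(P[...,2]>137)&(P[...,2]<150)&(S<60)]
    # cluster caps by top
    m=(k&(P[...,2]>132)&(P[...,2]<152)).astype(np.uint8)
    nn,lab,st,ce=cv2.connectedComponentsWithStats(m)
    for i in range(1,nn):
        if st[i,4]>20: 
            pp=P[lab==i]; t=pp[pp[:,2]>136]; print("cap",st[i,4],ce[i].round(),pp.mean(0).round(1),((t.max(0)+t.min(0))/2).round(1),len(t),np.percentile(pp[:,2],[5,50,95]).round(1))
    for nm,lo,hi in [("orange",5,17),("green",45,75),("blue",100,130)]:
        mm=k&(H>=lo)&(H<=hi)&(S>150)&(P[...,2]>8)&(P[...,2]<16)
        print(nm,mm.sum(),"coaster", P[mm].mean(0).round(1) if mm.any() else "")
    x0,y0,x1,y1=r["mug"]; q=P[y0:y1,x0:x1].reshape(-1,3); q=q[(q[:,2]>20)&(q[:,2]<125)]; print("mug",np.percentile(q,[2,98],axis=0).round(1))
E
```

```text
scene mat (array([513.5, 335.1]), array([129.4, 248.5]), 79.3)
pad (array([ 534.6, -367.9]), array([175.5,  74.5]), 66.5)
outline (array([ 506.5, -345.4]), array([ 75.1, 138.8]), 7.6)
pal (array([632.2,  -5.6]), array([110.6,  44.4]), 78.1)
cap 229 [403. 190.] [585.8 113.  140.6] [583.7 114.7 140.5] 205 [134.3 141.3 143.7]
cap 230 [359. 196.] [568.7  31.8 140.5] [566.6  32.8 140. ] 207 [134.5 141.3 143.1]
cap 231 [312. 201.] [550.3 -53.7 140.7] [548.1 -53.2 141.2] 214 [134.9 141.3 143.3]
orange 221 coaster [596.8 105.1  11.9]
green 0 coaster 
blue 39 coaster [552.2 -54.8  11.6]
mug [[344.9 -98.   22.3]
 [404.3 -39.  115.1]]
side mat (array([507.4, 333.7]), array([128.5, 249. ]), 79.5)
pad (array([ 501.5, -344.4]), array([110.9, 172.3]), 7.7)
outline (array([ 504. , -348.2]), array([ 75.2, 141.7]), 7.8)
pal (array([633.7,  25.7]), array([43.9, 81.9]), 37.2)
cap 159 [335. 160.] [541.3 -52.7 139.2] [542.7 -54.4 139.3] 137 [133.2 140.  142. ]
cap 172 [301. 177.] [559.6  33.1 139.4] [561.8  31.4 139.8] 153 [134.7 140.1 142.2]
cap 185 [266. 195.] [576.1 114.6 139.5] [578.5 112.9 139.7] 165 [134.6 139.9 142.4]
orange 219 coaster [571.2 121.   10.9]
green 158 coaster [551.6  40.5  11.2]
blue 163 coaster [537.7 -41.1  11.2]
mug [[ 336.5 -148.5   22.4]
 [ 411.1  -38.2  113.8]]
```

```bash
cat > plan.py <<'E'
import sys, numpy as np
from scipy.spatial.transform import Rotation as Ro
def Rt(a):  # tool down, jaws (z) along yaw a deg
    a=np.radians(a); z=np.array([np.cos(a),np.sin(a),0]); x=np.array([0,0,-1.]); return np.c_[x,np.cross(z,x),z]
def plan(x,y,z,a):
    from cell import manip
    s=manip.read_state(); q=s["ee_rot"]; R=Ro.from_quat([q[1],q[2],q[3],q[0]]).as_matrix()
    c=[(R.T@Rt(a+k),k) for k in (0,180)]
    D,k=min(c,key=lambda t:Ro.from_matrix(t[0]).magnitude())
    d=np.array([x,y,z])-s["tool_pos"]
    print("t",round(s["time"],2),"pos",s["tool_pos"].round(1),"jawyaw",np.degrees(np.arctan2(R[1,2],R[0,2])).round(1),"j6",s["joint_pos"][5].round(2),"open",s["opening"].round(1),"F",np.round(s["contact_force"],1))
    print("delta tool mm (now axes)",(R.T@d).round(1)," (goal axes)",(Rt(a+k).T@d).round(1),"rotvec",Ro.from_matrix(D).as_rotvec().round(3))
if __name__=="__main__": plan(*map(float,sys.argv[1:5]))
E
python3 plan.py 564 32 330 -12
```

```text
Traceback (most recent call last):
  File "plan.py", line 13, in <module>
    if __name__=="__main__": plan(*map(float,sys.argv[1:5]))
                             ~~~~^^^^^^^^^^^^^^^^^^^^^^^^^^^
  File "plan.py", line 11, in plan
    print("t",round(s["time"],2),"pos",s["tool_pos"].round(1),"jawyaw",np.degrees(np.arctan2(R[1,2],R[0,2])).round(1),"j6",s["joint_pos"][5].round(2),"open",s["opening"].round(1),"F",np.round(s["contact_force"],1))
                                                                                                                                                             ^^^^^^^^^^^^^^^^^^
AttributeError: 'float' object has no attribute 'round'
```

```bash
sed -i 's/s\["opening"\].round(1)/round(float(s["opening"]),1)/; s/s\["tool_pos"\].round/np.array(s["tool_pos"]).round/; s/s\["joint_pos"\]\[5\].round(2)/round(float(s["joint_pos"][5]),2)/' plan.py
python3 plan.py 564 32 330 -12
```

```text
t 0.1 pos [ 194.6 -593.3  182.2] jawyaw -71.9 j6 -0.13 open 86.7 F [ 0.7 -0.7  0.1]
delta tool mm (now axes) [-146.8  545.8 -479.4]  (goal axes) [-147.8  688.4  231.3] rotvec [-1.045e+00 -1.000e-03 -1.000e-03]
```

>>> drive_tool:
  translation:
    - [-0.025,0,0]
    - [-0.025,0,0]
    - [-0.025,0,0]
    - [-0.025,0,0]
    - [-0.025,0,0]
    - [-0.025,0,0]
  delta_rot:
    - [-0.174,0,0]
    - [-0.174,0,0]
    - [-0.174,0,0]
    - [-0.174,0,0]
    - [-0.174,0,0]
    - [-0.174,0,0]
  gripper: [0.087,0.087,0.087,0.087,0.087,0.087]

```text
time: 0.85
tool_pos: [194.0, -590.4, 329.0]
ee_rot: [0.703, 0.068, 0.706, -0.057]
contact_force: [-0.3, -0.5, -0.5]
opening: 86.8
```

```bash
python3 plan.py 564 32 330 -12
```

```text
t 0.85 pos [ 194.  -590.4  329. ] jawyaw -10.1 j6 -1.2 open 86.8 F [-0.3 -0.5 -0.5]
delta tool mm (now axes) [  7.4 677.7 254.8]  (goal axes) [ -1.  685.7 232.5] rotvec [ 0.033 -0.006 -0.014]
```

>>> drive_tool:
  translation:
    - [0,0.057,0.02]
    - [0,0.057,0.02]
    - [0,0.057,0.02]
    - [0,0.057,0.02]
    - [0,0.057,0.02]
    - [0,0.057,0.02]
  delta_rot:
    - [0.033,-0.006,-0.014]
    - [0,0,0]
    - [0,0,0]
    - [0,0,0]
    - [0,0,0]
    - [0,0,0]
  gripper: [0.087,0.087,0.087,0.087,0.087,0.087]

```text
time: 1.6
tool_pos: [383.2, -274.4, 327.5]
ee_rot: [0.703, 0.077, 0.703, -0.076]
contact_force: [0.6, -0.5, 0.1]
opening: 86.9
```

>>> drive_tool:
  translation:
    - [0,0.057,0.02]
    - [0,0.057,0.02]
    - [0,0.057,0.02]
    - [0,0.057,0.02]
    - [0,0.057,0.02]
    - [0,0.057,0.02]
  delta_rot:
    - [0,0,0]
    - [0,0,0]
    - [0,0,0]
    - [0,0,0]
    - [0,0,0]
    - [0,0,0]
  gripper: [0.087,0.087,0.087,0.087,0.087,0.087]

```text
time: 2.35
tool_pos: [577.3, 45.6, 326.3]
ee_rot: [0.703, 0.077, 0.703, -0.076]
contact_force: [0.8, 0.2, 0.3]
opening: 86.7
```

```bash
python3 plan.py 564 32 330 -12; python3 - <<'E'
from cell import manip, viewer
import cv2,numpy as np
s=manip.read_state(); c=viewer.camera("wrist"); np.savez("/tmp/w0.npz",tp=s["tool_pos"],q=s["ee_rot"],**c)
print(c["tool_from_camera"],c["mtx"]); cv2.imwrite("pics/w0.png",c["color"][:,:,::-1])
E
```

```text
t 2.35 pos [577.3  45.6 326.3] jawyaw -12.4 j6 0.16 open 86.7 F [0.8 0.2 0.3]
delta tool mm (now axes) [ -3.7 -16.1 -10.1]  (goal axes) [ -3.7 -16.  -10.2] rotvec [-0.007 -0.001 -0.001]
[[ 1.52323488e-04 -2.73825472e-01  9.61779386e-01 -2.00410052e+02]
 [-8.17894394e-04 -9.61779110e-01 -2.73825264e-01  7.52744701e+01]
 [ 9.99999654e-01 -7.44923949e-04 -3.70461867e-04  2.13637341e-01]
 [ 0.00000000e+00  0.00000000e+00  0.00000000e+00  1.00000000e+00]] [[293.36827651   0.         315.824363  ]
 [  0.         293.36827651 200.21858903]
 [  0.           0.           1.        ]]
```

View pics/w0.png

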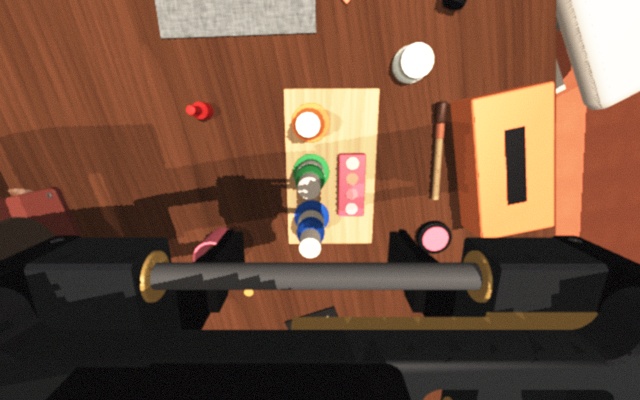

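The wrist view shows the cap tops at about (307,124), (309,187) and (309,245), with the palette at (351,184). The fingers are clear of everything.

```bash
cat >> h.py <<'E'
def wrist(save=None):
    from cell import manip, viewer
    s=manip.read_state(); c=viewer.camera("wrist"); return fixw(c,s["tool_pos"],s["ee_rot"])
def fixw(c,tp,q):
    c=dict(c); R=Ro.from_quat([q[1],q[2],q[3],q[0]]).as_matrix(); T=c["tool_from_camera"]
    Rw=R@T[:3,:3]; o=R@T[:3,3]+np.array(tp); c["R"]=Rw.T; c["t"]=-Rw.T@o; return c
def blobs(m,lo,hi):
    cs,_=cv2.findContours(m.astype(np.uint8),cv2.RETR_EXTERNAL,cv2.CHAIN_APPROX_NONE)
    return [k.reshape(-1,2) for k in cs if lo<cv2.contourArea(k)<hi]
def caps(c,ztop):
    P=cloud(c); out=[]
    h=cv2.cvtColor(c["color"],cv2.COLOR_RGB2HSV)
    for k in blobs((abs(P[...,2]-ztop)<7)&(h[...,1]<70)&(h[...,2]>110),60,3000):
        (u,v),r=cv2.minEnclosingCircle(k); out.append((np.round((u,v,r),1),ray(c,(u,v),ztop)[0].round(1)))
    return out
E
python3 - <<'E'
from h import *
w=dict(np.load("/tmp/w0.npz")); c=fixw(w,w["tp"],w["q"]); P=cloud(c)
for o in caps(c,142): print(o)
h=cv2.cvtColor(c["color"],cv2.COLOR_RGB2HSV).astype(int)
print(rect(c,((h[...,0]>165)&(h[...,1]>80)).astype(np.uint8),(330,145,372,225),28), P[184,345].round(1))
for n in("scene","side"):
    d=dict(np.load(f"/tmp/{n}.npz"))
    for o in caps(d,142): print(n,o)
E
```

```text
(array([309.2, 247. ,  11. ]), array([545.7, -53.5]))
(array([308.4, 187.6,  11.5]), array([563.9,  31.7]))
(array([307.5, 124.5,  12.6]), array([581.1, 112.2]))
(array([628.4,  -6.2]), array([108.8,  44. ]), 77.6) [618.7  -1.7  27.5]
scene (array([ 10. , 274.5,  72.2]), array([ 516. , -571.7]))
scene (array([312.5, 200.9,   8.5]), array([551. , -53.6]))
scene (array([359.5, 195.3,   8.4]), array([569. ,  32.1]))
scene (array([403. , 190.1,   8.5]), array([585.9, 112.8]))
scene (array([615.4, 110. ,   7.6]), array([555.4, 621.4]))
side (array([ 18.5, 395. ,   9.4]), array([555.6, 619.2]))
side (array([265.5, 195.5,   7.9]), array([574.5, 116.4]))
side (array([300.3, 177.2,   7.4]), array([558.5,  34.7]))
side (array([335. , 159.5,   7.2]), array([540.5, -51.3]))
side (array([471.9,  59.7,  36.6]), array([ 523.5, -570.7]))
```

```bash
python3 plan.py 581 112.5 180 -12
```

```text
t 2.4 pos [579.4  52.3 324.9] jawyaw -12.1 j6 0.16 open 87.0 F [-4.2  3.2 -1. ]
delta tool mm (now axes) [145.3  58.3 -10.8]  (goal axes) [144.9  59.2 -10.9] rotvec [-0.002 -0.002 -0.006]
```

>>> drive_tool:
  translation:
    - [0.037,0.02,-0.004]
    - [0.037,0.02,-0.004]
    - [0.037,0.02,-0.003]
    - [0.037,0,0]
    - [0,0,0]
    - [0,0,0]
  delta_rot:
    - [-0.002,-0.002,-0.006]
    - [0,0,0]
    - [0,0,0]
    - [0,0,0]
    - [0,0,0]
    - [0,0,0]
  gripper: [0.087,0.087,0.087,0.087,0.087,0.087]

```text
time: 3.15
tool_pos: [580.7, 118.5, 171.4]
ee_rot: [0.702, 0.072, 0.704, -0.072]
contact_force: [-0.0, 0.2, 0.1]
opening: 87.2
```

```bash
python3 plan.py 581 112.5 105 -12
```

```text
t 3.15 pos [580.7 118.5 171.4] jawyaw -11.7 j6 0.27 open 87.2 F [-0.   0.2  0.1]
delta tool mm (now axes) [66.4 -5.8  1.7]  (goal axes) [66.4 -5.8  1.6] rotvec [ 0.005 -0.003  0.001]
```

>>> drive_tool:
  translation:
    - [0,-0.006,0.002]
    - [0.022,0,0]
    - [0.022,0,0]
    - [0.02,0,0]
    - [0,0,0]
    - [0,0,0]
  delta_rot:
    - [0,0,0]
    - [0,0,0]
    - [0,0,0]
    - [0,0,0]
    - [0,0,0]
    - [0,0,0]
  gripper: [0.087,0.087,0.087,0.087,0.087,0.087]

```text
time: 3.9
tool_pos: [589.0, 109.2, 116.3]
ee_rot: [0.708, 0.073, 0.698, -0.073]
contact_force: [-0.1, -0.3, -0.1]
opening: 86.8
```

```bash
python3 plan.py 581 112.5 105 -12
```

```text
t 3.9 pos [589.  109.2 116.3] jawyaw -11.9 j6 0.26 open 86.8 F [-0.1 -0.3 -0.1]
delta tool mm (now axes) [11.2  1.6 -8.6]  (goal axes) [11.3  1.6 -8.5] rotvec [ 0.002  0.014 -0.002]
```

>>> drive_tool:
  translation:
    - [0.011,0.002,-0.0085]
  delta_rot:
    - [0.002,0.014,-0.002]
  gripper: [0.087]

```text
time: 4.03
tool_pos: [582.6, 112.9, 106.9]
ee_rot: [0.704, 0.074, 0.702, -0.074]
contact_force: [-0.4, 0.2, -0.3]
opening: 87.0
```

```bash
python3 plan.py 581 112.5 105 -12
```

```text
t 4.03 pos [582.6 112.9 106.9] jawyaw -12.0 j6 0.27 open 87.0 F [-0.4  0.2 -0.3]
delta tool mm (now axes) [ 1.9 -0.7 -1.5]  (goal axes) [ 1.9 -0.7 -1.5] rotvec [-0.     0.003 -0.001]
```

Now grip and lift. Closing moves from 87 to 32 mm.

>>> drive_tool:
  translation:
    - [0.002,0,-0.001]
    - [0,0,0]
    - [0,0,0]
    - [0,0,0]
    - [0,0,0]
    - [0,0,0]
  delta_rot:
    - [0,0.002,0]
    - [0,0,0]
    - [0,0,0]
    - [0,0,0]
    - [0,0,0]
    - [0,0,0]
  gripper: [0,0,0,0,0,0]

```text
time: 4.78
tool_pos: [581.0, 113.6, 104.6]
ee_rot: [0.703, 0.074, 0.703, -0.073]
contact_force: [0.1, -0.2, 0.2]
opening: 35.0
```

```bash
python3 plan.py 581 112.5 105 -12
```

```text
t 4.78 pos [581.  113.6 104.6] jawyaw -12.0 j6 0.27 open 35.0 F [ 0.1 -0.2  0.2]
delta tool mm (now axes) [-0.4 -1.1  0.2]  (goal axes) [-0.4 -1.1  0.2] rotvec [ 0.001 -0.    -0.001]
```

>>> drive_tool:
  translation:
    - [0,0,0]
    - [0,0,0]
    - [-0.01,0,0]
    - [-0.02,0,0]
    - [-0.02,0,0]
    - [-0.02,0,0]
    - [-0.01,0,0]
  delta_rot:
    - [0,0,0]
    - [0,0,0]
    - [0,0,0]
    - [0,0,0]
    - [0,0,0]
    - [0,0,0]
    - [0,0,0]
  gripper: [0,0,0,0,0,0,0]

```text
time: 5.65
tool_pos: [581.9, 113.6, 192.0]
ee_rot: [0.704, 0.074, 0.702, -0.073]
contact_force: [0.4, 0.1, -0.1]
opening: 0.5
```

```bash
python3 plan.py 584 321 180 -11
```

```text
t 5.65 pos [581.9 113.6 192. ] jawyaw -12.0 j6 0.27 open 0.5 F [ 0.4  0.1 -0.1]
delta tool mm (now axes) [ 12.3 203.3 -40.9]  (goal axes) [ 12.  204.  -37.5] rotvec [-0.017  0.002 -0.002]
```

The opening reads 0.5 mm, so the grasp missed or slipped. I'll look.

```bash
cat > look.py <<'E'
import sys
from h import *
from cell import viewer
n=sys.argv[1]; 
c=wrist() if n=="wrist" else viewer.camera(n)
np.savez(f"/tmp/{sys.argv[2]}.npz",**c); cv2.imwrite(f"pics/{sys.argv[2]}.png",c["color"][:,:,::-1])
for z in map(float,sys.argv[3:]):
    for o in caps(c,z): print(z,*o)
E
python3 look.py side d1 142; python3 look.py scene s1 142; python3 - <<'E'
import cv2
a=cv2.imread("pics/d1.png")[80:280,180:420]; cv2.imwrite("pics/d1c.png",cv2.resize(a,None,fx=3,fy=3))
E
```

```text
142.0 [ 19.  395.5   9.7] [554.4 619.1]
142.0 [265.2 195.6   7.6] [574.8 117. ]
142.0 [300.5 177.5   7.5] [557.7  35. ]
142.0 [335.  159.9   7.3] [539.7 -50.4]
142.0 [502.   59.5  48.1] [ 465.6 -624.6]
142.0 [ 10.  274.5  72.2] [ 516.  -571.7]
142.0 [312.5 201.    8.5] [551.2 -53.7]
142.0 [359.4 195.5   8.4] [569.3  31.7]
142.0 [403.  190.4   8.3] [586.7 112.4]
142.0 [615.5 109.5   7.9] [554.3 622.6]
```

View pics/d1c.png

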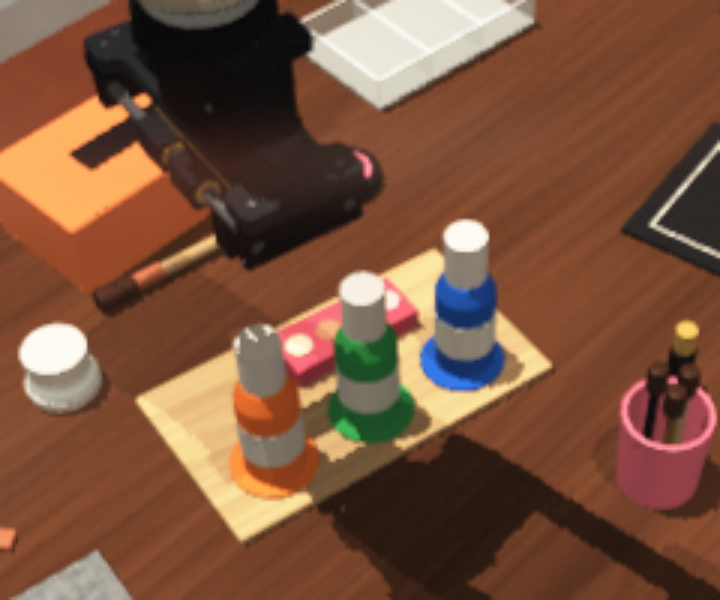

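The bottle is untouched, standing at its place. I'll retry, closing until the opening settles before lifting.

>>> drive_tool:
  translation:
    - [0,0,0]
    - [0,0,0]
    - [0,0,0]
    - [0,0,0]
    - [0,0,0]
    - [0,0,0]
    - [0,0,0]
  delta_rot:
    - [0,0,0]
    - [0,0,0]
    - [0,0,0]
    - [0,0,0]
    - [0,0,0]
    - [0,0,0]
    - [0,0,0]
  gripper: [0.06,0.06,0.06,0.06,0.06,0.06,0.06]

```text
time: 6.62
tool_pos: [580.2, 113.4, 188.4]
ee_rot: [0.702, 0.074, 0.704, -0.073]
contact_force: [-0.8, 0.6, -0.8]
opening: 57.8
```

```bash
python3 plan.py 581 112.5 105 -12
```

```text
t 6.62 pos [580.2 113.4 188.4] jawyaw -12.0 j6 0.27 open 57.8 F [-0.8  0.6 -0.8]
delta tool mm (now axes) [83.4 -0.8  1.2]  (goal axes) [83.4 -0.7  1. ] rotvec [ 0.001 -0.002 -0.001]
```

>>> drive_tool:
  translation:
    - [0.015,0,0]
    - [0.015,0,0]
    - [0,0,0]
    - [0,0,0]
  delta_rot:
    - [0,0,0]
    - [0,0,0]
    - [0,0,0]
    - [0,0,0]
  gripper: [0.06,0.06,0.06,0.06]

```text
time: 7.12
tool_pos: [579.3, 113.4, 155.1]
ee_rot: [0.702, 0.074, 0.705, -0.074]
contact_force: [0.0, 0.1, 0.4]
opening: 59.7
```

```bash
python3 plan.py 581 112.5 103 -12
```

```text
t 7.12 pos [579.3 113.4 155.1] jawyaw -12.0 j6 0.27 open 59.7 F [0.  0.1 0.4]
delta tool mm (now axes) [52.1 -0.5  2. ]  (goal axes) [52.1 -0.5  1.8] rotvec [ 0.001 -0.004 -0.   ]
```

>>> drive_tool:
  translation:
    - [0.013,0,0.002]
    - [0.013,0,0]
    - [0.013,0,0]
    - [0.01,0,0]
    - [0,0,0]
  delta_rot:
    - [0.001,-0.004,0]
    - [0,0,0]
    - [0,0,0]
    - [0,0,0]
    - [0,0,0]
  gripper: [0.06,0.06,0.06,0.06,0.06]

```text
time: 7.75
tool_pos: [581.0, 113.0, 102.1]
ee_rot: [0.703, 0.074, 0.703, -0.074]
contact_force: [0.5, 0.2, -0.5]
opening: 60.1
```

```bash
python3 plan.py 581 112.5 102 -12
```

```text
t 7.75 pos [581.  113.  102.1] jawyaw -12.0 j6 0.27 open 60.1 F [ 0.5  0.2 -0.5]
delta tool mm (now axes) [ 0.1 -0.5  0.1]  (goal axes) [ 0.1 -0.5  0.1] rotvec [-0.001 -0.001  0.   ]
```

>>> drive_tool:
  translation:
    - [0,0,0]
    - [0,0,0]
    - [0,0,0]
    - [0,0,0]
    - [0,0,0]
  delta_rot:
    - [0,0,0]
    - [0,0,0]
    - [0,0,0]
    - [0,0,0]
    - [0,0,0]
  gripper: [0,0,0,0,0]

```text
time: 8.38
tool_pos: [582.4, 113.1, 104.0]
ee_rot: [0.704, 0.074, 0.702, -0.074]
contact_force: [0.0, 0.4, 0.2]
opening: 17.9
```

>>> drive_tool:
  translation:
    - [0,0,0]
    - [0,0,0]
  delta_rot:
    - [0,0,0]
    - [0,0,0]
  gripper: [0,0]

```text
time: 8.62
tool_pos: [582.4, 113.1, 104.1]
ee_rot: [0.704, 0.074, 0.702, -0.074]
contact_force: [-0.1, -0.2, 0.3]
opening: 2.6
```

>>> drive_tool:
  translation:
    - [-0.005,0,0]
    - [-0.005,0,0]
    - [-0.005,0,0]
  delta_rot:
    - [0,0,0]
    - [0,0,0]
    - [0,0,0]
  gripper: [0,0,0]

```text
time: 9.0
tool_pos: [582.2, 113.0, 119.7]
ee_rot: [0.704, 0.074, 0.703, -0.074]
contact_force: [-0.1, -0.8, 0.2]
opening: 0.4
```

```bash
python3 look.py side d2; python3 - <<'E'
from h import *
c=dict(np.load("/tmp/d2.npz"))
def pr(c,X):
    p=c["mtx"]@(c["R"]@np.array(X)+c["t"]); return (p[:2]/p[2]).round(1)
print("cam",(-c["R"].T@c["t"]).round(), pr(c,[582.2,113,119.7]),pr(c,[582.2,113,190]),pr(c,[581,113,142]))
a=cv2.imread("pics/d2.png")
for z,col in((119.7,(0,255,0)),(190,(255,255,0))):
    cv2.circle(a,tuple(pr(c,[582.2,113,z]).astype(int)),2,col,-1)
cv2.imwrite("pics/d2c.png",cv2.resize(a[80:280,180:420],None,fx=3,fy=3))
E
```

```text
cam [ 62. 493. 848.] [265.3 200. ] [261.5 175.8] [264.5 192.9]
```

View pics/d2c.png

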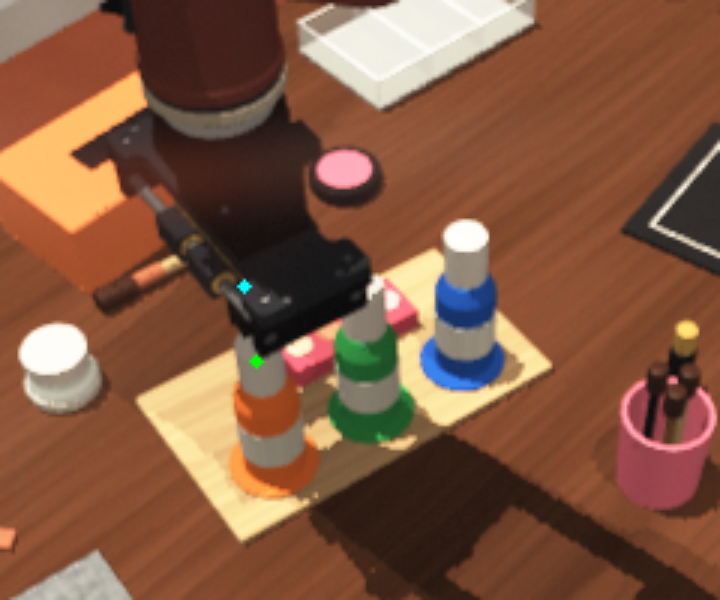

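The side picture shows the gripper body beyond the orange bottle, with the closed fingers not where the TCP mark lies (crop (256,362)). I'll check with the wrist camera.

```bash
python3 look.py wrist w1 142; python3 plan.py 581 112.5 105 -12
```

```text
142.0 [313.  233.5  23.1] [581.3 115. ]
t 9.1 pos [582.8 113.1 120.4] jawyaw -12.0 j6 0.27 open 0.6 F [ 0.3 -0.3  0.4]
delta tool mm (now axes) [15.4 -0.9 -1.7]  (goal axes) [15.4 -0.9 -1.6] rotvec [-0.001  0.003 -0.001]
```

View pics/w1.png

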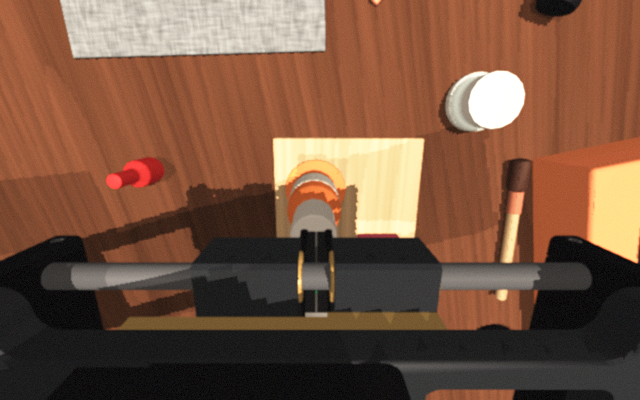

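```bash
python3 - <<'E'
from h import *
c=dict(np.load("/tmp/w1.npz")); P=cloud(c); T=c["tool_from_camera"]
for v in range(190,300,6):
    print(v,[ (P[v,u].round(0).tolist(),c["color"][v,u].tolist()) for u in (302,309,322,330)])
Z=P[...,2]; 
E
```

```text
190 [([576.0, 133.0, 90.0], [241, 126, 63]), ([582.0, 133.0, 93.0], [244, 127, 62]), ([592.0, 130.0, 91.0], [249, 138, 69]), ([598.0, 127.0, 85.0], [229, 111, 54])]
196 [([575.0, 130.0, 96.0], [167, 74, 37]), ([581.0, 129.0, 100.0], [172, 77, 37]), ([591.0, 127.0, 97.0], [168, 76, 37]), ([597.0, 124.0, 92.0], [250, 143, 72])]
202 [([575.0, 127.0, 103.0], [160, 106, 79]), ([581.0, 128.0, 111.0], [144, 132, 115]), ([590.0, 125.0, 107.0], [142, 127, 111]), ([596.0, 121.0, 97.0], [167, 80, 38])]
208 [([576.0, 127.0, 120.0], [143, 130, 113]), ([581.0, 128.0, 126.0], [144, 131, 117]), ([590.0, 125.0, 123.0], [146, 134, 117]), ([595.0, 118.0, 104.0], [151, 118, 93])]
214 [([576.0, 127.0, 134.0], [146, 130, 115]), ([581.0, 128.0, 139.0], [150, 138, 122]), ([590.0, 125.0, 137.0], [144, 130, 116]), ([595.0, 120.0, 124.0], [142, 128, 114])]
220 [([576.0, 125.0, 141.0], [164, 150, 134]), ([581.0, 125.0, 142.0], [168, 150, 137]), ([589.0, 123.0, 142.0], [168, 152, 136]), ([594.0, 121.0, 140.0], [148, 135, 119])]
226 [([575.0, 121.0, 142.0], [169, 153, 138]), ([580.0, 120.0, 141.0], [164, 149, 133
[... 1361 characters left out ...]
.0, 144.0, 247.0], [89, 74, 55])]
280 [([585.0, 144.0, 247.0], [159, 138, 118]), ([587.0, 143.0, 246.0], [135, 126, 119]), ([591.0, 143.0, 247.0], [139, 136, 128]), ([593.0, 142.0, 247.0], [86, 71, 54])]
286 [([584.0, 141.0, 246.0], [156, 130, 105]), ([586.0, 141.0, 247.0], [125, 117, 113]), ([590.0, 140.0, 246.0], [123, 116, 110]), ([593.0, 141.0, 248.0], [92, 75, 53])]
292 [([583.0, 138.0, 243.0], [121, 89, 45]), ([580.0, 115.0, 208.0], [27, 27, 26]), ([585.0, 114.0, 208.0], [23, 27, 24]), ([592.0, 139.0, 248.0], [133, 100, 55])]
298 [([583.0, 136.0, 244.0], [84, 61, 30]), ([579.0, 112.0, 208.0], [28, 26, 24]), ([585.0, 110.0, 208.0], [27, 19, 21]), ([592.0, 137.0, 248.0], [148, 109, 61])]
```

```bash
python3 - <<'E'
from h import *
c=dict(np.load("/tmp/w1.npz")); P=cloud(c)
m=(c["color"].max(2)<60); 
for u in (304,310,322,328): 
    col=[(v,P[v,u].round(0).tolist()) for v in range(226,236)]; print(u,col)
c=dict(np.load("/tmp/d2.npz")); P=cloud(c); q=P.reshape(-1,3); d=c["color"].reshape(-1,3).max(1)<60
k=d&(abs(q[:,1]-113)<70)&(abs(q[:,0]-582)<150)&(q[:,2]>100)
print(k.sum(),np.percentile(q[k],[0,2,50,98,100],axis=0).round())
k2=k&(q[:,2]<190); print(k2.sum(), q[k2][:20].round())
w=dict(np.load("/tmp/w0.npz")); c=fixw(w,w["tp"],w["q"]); P=cloud(c); print(w["tp"])
for u in(225,235,240,245,400,410): print(u,[(v,P[v,u].round(0).tolist()) for v in range(230,250,4)])
E
```

```text
304 [(226, [577.0, 121.0, 141.0]), (227, [576.0, 120.0, 141.0]), (228, [576.0, 120.0, 141.0]), (229, [576.0, 119.0, 141.0]), (230, [578.0, 125.0, 160.0]), (231, [578.0, 126.0, 162.0]), (232, [578.0, 125.0, 163.0]), (233, [579.0, 126.0, 165.0]), (234, [579.0, 126.0, 167.0]), (235, [579.0, 126.0, 168.0])]
310 [(226, [580.0, 120.0, 141.0]), (227, [580.0, 119.0, 141.0]), (228, [580.0, 119.0, 142.0]), (229, [580.0, 118.0, 141.0]), (230, [580.0, 117.0, 140.0]), (231, [580.0, 117.0, 142.0]), (232, [581.0, 123.0, 159.0]), (233, [581.0, 123.0, 161.0]), (234, [581.0, 123.0, 163.0]), (235, [581.0, 123.0, 164.0])]
322 [(226, [588.0, 118.0, 141.0]), (227, [588.0, 118.0, 141.0]), (228, [588.0, 117.0, 142.0]), (229, [588.0, 117.0, 141.0]), (230, [588.0, 116.0, 141.0]), (231, [587.0, 115.0, 142.0]), (232, [588.0, 122.0, 159.0]), (233, [588.0, 122.0, 161.0]), (234, [588.0, 122.0, 162.0]), (235, [588.0, 122.0, 165.0])]
328 [(226, [592.0, 118.0, 141.0]), (227, [592.0, 117.0, 141.0]), (228, [592.0, 116.0, 141.0]), (229, [592.0, 116.0, 141.0]), (230, [592.0, 123.0, 160.0]), (231, [592.0, 123.0, 163.0]), 
[... 820 characters left out ...]
5.0, 368.0]), (238, [535.0, 65.0, 374.0]), (242, [537.0, 65.0, 380.0]), (246, [536.0, 63.0, 381.0])]
240 [(230, [406.0, -54.0, -0.0]), (234, [537.0, 65.0, 369.0]), (238, [537.0, 63.0, 371.0]), (242, [536.0, 61.0, 371.0]), (246, [536.0, 59.0, 373.0])]
245 [(230, [416.0, -55.0, 1.0]), (234, [413.0, -64.0, -1.0]), (238, [411.0, -72.0, -0.0]), (242, [408.0, -80.0, -1.0]), (246, [406.0, -88.0, -0.0])]
400 [(230, [628.0, 46.0, 366.0]), (234, [627.0, 46.0, 371.0]), (238, [626.0, 45.0, 374.0]), (242, [624.0, 45.0, 380.0]), (246, [623.0, 46.0, 385.0])]
410 [(230, [725.0, -124.0, 0.0]), (234, [724.0, -132.0, -0.0]), (238, [630.0, 45.0, 378.0]), (242, [629.0, 46.0, 383.0]), (246, [627.0, 46.0, 389.0])]
```

Both cameras place the real fingertips about 38 mm short of the reported TCP: the tips are at z≈158 with the TCP reported at 120. They shut just above the cap. I'll account for that offset, so I want the reported z at about 70.

>>> drive_tool:
  translation:
    - [-0.005,0,-0.001]
    - [-0.005,0,0]
    - [0,0,0]
    - [0,0,0]
    - [0,0,0]
    - [0,0,0]
  delta_rot:
    - [0,0.003,0]
    - [0,0,0]
    - [0,0,0]
    - [0,0,0]
    - [0,0,0]
    - [0,0,0]
  gripper: [0.06,0.06,0.06,0.06,0.06,0.06]

```text
time: 9.85
tool_pos: [581.4, 113.3, 130.8]
ee_rot: [0.703, 0.074, 0.703, -0.074]
contact_force: [-0.3, 0.6, 0.5]
opening: 52.7
```

```bash
python3 plan.py 580 112.5 70 -12
```

```text
t 9.85 pos [581.4 113.3 130.8] jawyaw -12.0 j6 0.27 open 52.7 F [-0.3  0.6  0.5]
delta tool mm (now axes) [60.8 -1.1 -1.2]  (goal axes) [60.8 -1.1 -1.2] rotvec [-0.001 -0.    -0.001]
```

>>> drive_tool:
  translation:
    - [0.002,-0.001,-0.001]
    - [0.012,0,0]
    - [0.012,0,0]
    - [0.012,0,0]
    - [0.012,0,0]
    - [0.01,0,0]
  delta_rot:
    - [0,0,0]
    - [0,0,0]
    - [0,0,0]
    - [0,0,0]
    - [0,0,0]
    - [0,0,0]
  gripper: [0.06,0.06,0.06,0.06,0.06,0.06]

```text
time: 10.6
tool_pos: [579.5, 112.5, 65.8]
ee_rot: [0.703, 0.074, 0.704, -0.074]
contact_force: [-0.2, -0.0, 0.5]
opening: 60.1
```

```bash
python3 plan.py 580 112.5 70 -12
```

```text
t 10.6 pos [579.5 112.5  65.8] jawyaw -12.0 j6 0.27 open 60.1 F [-0.2 -0.   0.5]
delta tool mm (now axes) [-4.2  0.2  0.5]  (goal axes) [-4.2  0.2  0.5] rotvec [-0.001 -0.002 -0.001]
```

>>> drive_tool:
  translation:
    - [-0.004,0,0.001]
    - [0,0,0]
    - [0,0,0]
    - [0,0,0]
    - [0,0,0]
    - [0,0,0]
    - [0,0,0]
  delta_rot:
    - [0,-0.001,0]
    - [0,0,0]
    - [0,0,0]
    - [0,0,0]
    - [0,0,0]
    - [0,0,0]
    - [0,0,0]
  gripper: [0,0,0,0,0,0,0]

```text
time: 11.48
tool_pos: [580.5, 112.2, 69.9]
ee_rot: [0.703, 0.074, 0.703, -0.074]
contact_force: [-0.0, 0.0, -0.5]
opening: 30.8
```

```bash
python3 plan.py 580 112.5 140 -12
```

```text
t 11.47 pos [580.5 112.2  69.9] jawyaw -12.0 j6 0.27 open 30.8 F [-0.   0.  -0.5]
delta tool mm (now axes) [-70.1   0.2  -0.6]  (goal axes) [-70.1   0.2  -0.5] rotvec [-0.001 -0.001 -0.001]
```

Gripped: the opening holds at about 31 mm. Lifting now.

>>> drive_tool:
  translation:
    - [-0.012,0,0]
    - [-0.02,0,0]
    - [-0.02,0,0]
    - [-0.015,0,0]
    - [0,0,0]
  delta_rot:
    - [0,0,0]
    - [0,0,0]
    - [0,0,0]
    - [0,0,0]
    - [0,0,0]
  gripper: [0,0,0,0,0]

```text
time: 12.1
tool_pos: [580.9, 112.2, 141.6]
ee_rot: [0.703, 0.074, 0.703, -0.074]
contact_force: [0.2, 0.8, -1.7]
opening: 31.4
```

```bash
python3 plan.py 584 321 140 -11
```

```text
t 12.1 pos [580.9 112.2 141.6] jawyaw -12.0 j6 0.27 open 31.4 F [ 0.2  0.8 -1.7]
delta tool mm (now axes) [  1.7 204.8 -40.5]  (goal axes) [  1.6 205.5 -36.8] rotvec [-0.018  0.    -0.001]
```

>>> drive_tool:
  translation:
    - [0,0.015,-0.003]
    - [0,0.027,-0.005]
    - [0,0.03,-0.006]
    - [0,0.03,-0.006]
    - [0,0.03,-0.006]
    - [0,0.03,-0.006]
    - [0,0.025,-0.004]
    - [0,0.012,-0.002]
    - [0,0,0]
  delta_rot:
    - [-0.017,0,0]
    - [0,0,0]
    - [0,0,0]
    - [0,0,0]
    - [0,0,0]
    - [0,0,0]
    - [0,0,0]
    - [0,0,0]
    - [0,0,0]
  gripper: [0,0,0,0,0,0,0,0,0]

```text
time: 13.22
tool_pos: [574.5, 326.9, 131.8]
ee_rot: [0.699, 0.065, 0.709, -0.066]
contact_force: [-0.8, 0.3, -2.0]
opening: 31.6
```

```bash
python3 plan.py 584 321 63 -11
```

```text
t 13.22 pos [574.5 326.9 131.8] jawyaw -10.6 j6 0.58 open 31.6 F [-0.8  0.3 -2. ]
delta tool mm (now axes) [68.6 -3.8 11.4]  (goal axes) [68.8 -4.  10.5] rotvec [ 0.006 -0.013  0.004]
```

>>> drive_tool:
  translation:
    - [0.002,-0.004,0.01]
    - [0.013,0,0]
    - [0.015,0,0]
    - [0.015,0,0]
    - [0.01,0,0]
    - [0,0,0]
  delta_rot:
    - [0.006,-0.013,0.004]
    - [0,0,0]
    - [0,0,0]
    - [0,0,0]
    - [0,0,0]
    - [0,0,0]
  gripper: [0,0,0,0,0,0]

```text
time: 13.98
tool_pos: [583.4, 316.7, 70.5]
ee_rot: [0.703, 0.068, 0.705, -0.07]
contact_force: [-0.5, 0.3, -1.5]
opening: 31.0
```

```bash
python3 plan.py 584 321 62.5 -11
```

```text
t 13.97 pos [583.4 316.7  70.5] jawyaw -11.2 j6 0.58 open 31.0 F [-0.5  0.3 -1.5]
delta tool mm (now axes) [ 8.   4.3 -0.2]  (goal axes) [ 8.   4.3 -0.2] rotvec [-0.004 -0.002  0.002]
```

>>> drive_tool:
  translation:
    - [0.004,0.004,0]
    - [0.003,0,0]
  delta_rot:
    - [-0.004,-0.002,0.002]
    - [0,0,0]
  gripper: [0,0]

```text
time: 14.22
tool_pos: [584.9, 321.4, 64.1]
ee_rot: [0.704, 0.068, 0.703, -0.067]
contact_force: [-0.2, 0.2, -0.8]
opening: 31.7
```

```bash
python3 plan.py 584 321 62.5 -11
```

```text
t 14.22 pos [584.9 321.4  64.1] jawyaw -11.0 j6 0.58 open 31.7 F [-0.2  0.2 -0.8]
delta tool mm (now axes) [ 1.6 -0.6 -0.8]  (goal axes) [ 1.6 -0.6 -0.8] rotvec [ 0.001  0.001 -0.001]
```

>>> drive_tool:
  translation:
    - [0.0015,0,0]
    - [0,0,0]
  delta_rot:
    - [0,0,0]
    - [0,0,0]
  gripper: [0,0]

```text
time: 14.48
tool_pos: [585.2, 321.8, 62.9]
ee_rot: [0.705, 0.068, 0.703, -0.067]
contact_force: [-0.9, 0.5, -2.3]
opening: 31.1
```

>>> drive_tool:
  translation:
    - [0,0,0]
    - [0,0,0]
    - [0,0,0]
    - [0,0,0]
    - [0,0,0]
    - [-0.01,0,0]
    - [-0.02,0,0]
    - [-0.02,0,0]
    - [-0.02,0,0]
  delta_rot:
    - [0,0,0]
    - [0,0,0]
    - [0,0,0]
    - [0,0,0]
    - [0,0,0]
    - [0,0,0]
    - [0,0,0]
    - [0,0,0]
    - [0,0,0]
  gripper: [0.06,0.06,0.06,0.06,0.06,0.06,0.06,0.06,0.06]

```text
time: 15.6
tool_pos: [585.5, 321.8, 138.8]
ee_rot: [0.705, 0.068, 0.703, -0.067]
contact_force: [-0.7, 0.4, -0.2]
opening: 59.8
```

```bash
python3 look.py wrist w2 134; python3 plan.py 563 32 140 -12
```

```text
134.0 [315.4 219.8  21. ] [585.7 323.6]
t 15.65 pos [587.5 322.7 142.8] jawyaw -10.9 j6 0.58 open 60.0 F [0.7 0.9 1.5]
delta tool mm (now axes) [   1.5 -290.1   31.1]  (goal axes) [   2.8 -289.4   36.5] rotvec [ 0.019  0.008 -0.005]
```

>>> drive_tool:
  translation:
    - [0,-0.03,0.004]
    - [0,-0.04,0.005]
    - [0,-0.04,0.005]
    - [0,-0.04,0.005]
    - [0,-0.04,0.005]
    - [0,-0.04,0.005]
    - [0,-0.035,0.003]
    - [0,-0.015,0.002]
    - [0,0,0]
  delta_rot:
    - [0.019,0.008,-0.005]
    - [0,0,0]
    - [0,0,0]
    - [0,0,0]
    - [0,0,0]
    - [0,0,0]
    - [0,0,0]
    - [0,0,0]
    - [0,0,0]
  gripper: [0.06,0.06,0.06,0.06,0.06,0.06,0.06,0.06,0.06]

```text
time: 16.77
tool_pos: [566.7, 35.4, 151.8]
ee_rot: [0.708, 0.075, 0.698, -0.072]
contact_force: [0.6, 0.0, 0.1]
opening: 60.1
```

```bash
python3 plan.py 563 32 70 -12
```

```text
t 16.77 pos [566.7  35.4 151.8] jawyaw -12.0 j6 0.13 open 60.1 F [0.6 0.  0.1]
delta tool mm (now axes) [81.7 -4.6 -4. ]  (goal axes) [81.8 -4.1 -2.9] rotvec [ 0.001  0.014 -0.006]
```

>>> drive_tool:
  translation:
    - [0.002,-0.005,-0.003]
    - [0.015,0,0]
    - [0.015,0,0]
    - [0.015,0,0]
    - [0.012,0,0]
    - [0.008,0,0]
    - [0,0,0]
  delta_rot:
    - [0.001,0.014,-0.006]
    - [0,0,0]
    - [0,0,0]
    - [0,0,0]
    - [0,0,0]
    - [0,0,0]
    - [0,0,0]
  gripper: [0.06,0.06,0.06,0.06,0.06,0.06,0.06]

```text
time: 17.65
tool_pos: [561.0, 35.1, 77.8]
ee_rot: [0.701, 0.073, 0.705, -0.072]
contact_force: [0.7, -0.4, 0.7]
opening: 59.9
```

```bash
python3 plan.py 563 32 70 -12
```

```text
t 17.65 pos [561.   35.1  77.8] jawyaw -11.8 j6 0.13 open 59.9 F [ 0.7 -0.4  0.7]
delta tool mm (now axes) [ 7.8 -2.6  2.6]  (goal axes) [ 7.8 -2.6  2.6] rotvec [ 0.004 -0.005 -0.   ]
```

>>> drive_tool:
  translation:
    - [0.007,-0.0025,0.0025]
    - [0,0,0]
    - [0,0,0]
    - [0,0,0]
    - [0,0,0]
    - [0,0,0]
    - [0,0,0]
    - [0,0,0]
  delta_rot:
    - [0.004,-0.005,0]
    - [0,0,0]
    - [0,0,0]
    - [0,0,0]
    - [0,0,0]
    - [0,0,0]
    - [0,0,0]
    - [0,0,0]
  gripper: [0.06,0,0,0,0,0,0,0]

```text
time: 18.65
tool_pos: [564.5, 31.6, 72.1]
ee_rot: [0.704, 0.074, 0.702, -0.074]
contact_force: [0.1, -0.8, -0.1]
opening: 31.3
```

```bash
python3 plan.py 563 32 140 -12
```

```text
t 18.65 pos [564.5  31.6  72.1] jawyaw -12.0 j6 0.13 open 31.3 F [ 0.1 -0.8 -0.1]
delta tool mm (now axes) [-67.9   0.1  -1.4]  (goal axes) [-67.9   0.1  -1.6] rotvec [-0.001  0.003 -0.   ]
```

>>> drive_tool:
  translation:
    - [-0.012,0,0]
    - [-0.02,0,0]
    - [-0.02,0,0]
    - [-0.015,0,0]
    - [0,0,0]
  delta_rot:
    - [0,0.003,0]
    - [0,0,0]
    - [0,0,0]
    - [0,0,0]
    - [0,0,0]
  gripper: [0,0,0,0,0]

```text
time: 19.27
tool_pos: [564.6, 31.6, 143.4]
ee_rot: [0.703, 0.074, 0.703, -0.074]
contact_force: [0.5, 0.9, -0.6]
opening: 31.4
```

>>> drive_tool:
  translation:
    - [0,0.02,-0.008]
    - [0,0.035,-0.014]
    - [0,0.04,-0.016]
    - [0,0.04,-0.016]
    - [0,0.04,-0.016]
    - [0,0.04,-0.016]
    - [0,0.035,-0.015]
    - [0,0.02,-0.008]
    - [0,0,0]
  delta_rot:
    - [0,0,0]
    - [0,0,0]
    - [0,0,0]
    - [0,0,0]
    - [0,0,0]
    - [0,0,0]
    - [0,0,0]
    - [0,0,0]
    - [0,0,0]
  gripper: [0,0,0,0,0,0,0,0,0]

```text
time: 20.4
tool_pos: [502.6, 334.5, 135.1]
ee_rot: [0.698, 0.073, 0.708, -0.074]
contact_force: [0.2, -0.3, -0.6]
opening: 31.3
```

```bash
python3 plan.py 510.5 334.5 64.5 -11
```

```text
t 20.4 pos [502.6 334.5 135.1] jawyaw -11.9 j6 0.66 open 31.3 F [ 0.2 -0.3 -0.6]
delta tool mm (now axes) [70.4  1.8  8.7]  (goal axes) [70.6  1.5  7.7] rotvec [-0.016 -0.014  0.003]
```

>>> drive_tool:
  translation:
    - [0.002,0.002,0.008]
    - [0.013,0,0]
    - [0.015,0,0]
    - [0.015,0,0]
    - [0.012,0,0]
    - [0,0,0]
  delta_rot:
    - [-0.016,-0.014,0.003]
    - [0,0,0]
    - [0,0,0]
    - [0,0,0]
    - [0,0,0]
    - [0,0,0]
  gripper: [0,0,0,0,0,0]

```text
time: 21.15
tool_pos: [509.8, 331.3, 70.7]
ee_rot: [0.703, 0.067, 0.705, -0.07]
contact_force: [0.4, -0.5, -1.6]
opening: 31.1
```

```bash
python3 plan.py 510.5 334.5 64.5 -11
```

```text
t 21.15 pos [509.8 331.3  70.7] jawyaw -11.1 j6 0.64 open 31.1 F [ 0.4 -0.5 -1.6]
delta tool mm (now axes) [6.2 3.3 0.1]  (goal axes) [6.2 3.2 0.1] rotvec [-0.002 -0.003  0.004]
```

>>> drive_tool:
  translation:
    - [0.003,0.003,0]
    - [0.003,0,0]
    - [0,0,0]
  delta_rot:
    - [-0.002,-0.003,0.004]
    - [0,0,0]
    - [0,0,0]
  gripper: [0,0,0]

```text
time: 21.52
tool_pos: [511.3, 335.0, 65.5]
ee_rot: [0.705, 0.068, 0.703, -0.067]
contact_force: [-0.2, -0.1, -0.8]
opening: 31.6
```

```bash
python3 plan.py 510.5 334.5 64.5 -11
```

```text
t 21.52 pos [511.3 335.   65.5] jawyaw -11.0 j6 0.64 open 31.6 F [-0.2 -0.1 -0.8]
delta tool mm (now axes) [ 1.  -0.6 -0.7]  (goal axes) [ 1.  -0.6 -0.7] rotvec [-0.     0.002 -0.002]
```

>>> drive_tool:
  translation:
    - [0.001,0,0]
    - [0,0,0]
    - [0,0,0]
    - [0,0,0]
    - [0,0,0]
    - [-0.01,0,0]
    - [-0.02,0,0]
    - [-0.02,0,0]
    - [-0.02,0,0]
    - [-0.01,0,0]
  delta_rot:
    - [0,0,0]
    - [0,0,0]
    - [0,0,0]
    - [0,0,0]
    - [0,0,0]
    - [0,0,0]
    - [0,0,0]
    - [0,0,0]
    - [0,0,0]
    - [-0.017,0,0]
  gripper: [0,0.06,0.06,0.06,0.06,0.06,0.06,0.06,0.06,0.06]

```text
time: 22.78
tool_pos: [512.9, 335.8, 153.6]
ee_rot: [0.707, 0.063, 0.702, -0.06]
contact_force: [-1.0, 0.0, -0.3]
opening: 60.1
```

```bash
python3 look.py wrist w3 134; python3 plan.py 545.6 -53.6 145 -12
```

```text
134.0 [313.1 215.9  19.8] [511. 336.]
134.0 [406.5 214.5  20.3] [584.1 324.1]
t 22.82 pos [513.5 336.1 154.8] jawyaw -9.9 j6 0.62 open 59.9 F [ 1.9  0.5 -0. ]
delta tool mm (now axes) [   8.2 -378.4   98.7]  (goal axes) [   9.8 -374.5  112.4] rotvec [ 0.036  0.008 -0.007]
```

>>> drive_tool:
  translation:
    - [0,-0.04,0.01]
    - [0,-0.05,0.014]
    - [0,-0.05,0.015]
    - [0,-0.05,0.015]
    - [0,-0.05,0.015]
    - [0,-0.05,0.015]
    - [0,-0.042,0.012]
    - [0,-0.02,0.007]
    - [0,0,0]
  delta_rot:
    - [0.036,0.008,-0.007]
    - [0,0,0]
    - [0,0,0]
    - [0,0,0]
    - [0,0,0]
    - [0,0,0]
    - [0,0,0]
    - [0,0,0]
    - [0,0,0]
  gripper: [0.06,0.06,0.06,0.06,0.06,0.06,0.06,0.06,0.06]

```text
time: 23.95
tool_pos: [543.1, -39.9, 155.3]
ee_rot: [0.704, 0.073, 0.703, -0.072]
contact_force: [-0.9, 0.5, 0.6]
opening: 59.9
```

```bash
python3 plan.py 545 -53.6 71 -12
```

```text
t 23.95 pos [543.1 -39.9 155.3] jawyaw -11.8 j6 -0.01 open 59.9 F [-0.9  0.5  0.6]
delta tool mm (now axes) [ 84.3 -13.    4.6]  (goal axes) [ 84.3 -13.    4.7] rotvec [ 0.004  0.001 -0.001]
```

>>> drive_tool:
  translation:
    - [0,-0.013,0.0045]
    - [0.013,0,0]
    - [0.016,0,0]
    - [0.016,0,0]
    - [0.012,0,0]
    - [0.01,0,0]
    - [0,0,0]
  delta_rot:
    - [0.004,0.001,-0.001]
    - [0,0,0]
    - [0,0,0]
    - [0,0,0]
    - [0,0,0]
    - [0,0,0]
    - [0,0,0]
  gripper: [0.06,0.06,0.06,0.06,0.06,0.06,0.06]

```text
time: 24.82
tool_pos: [542.8, -50.6, 81.2]
ee_rot: [0.702, 0.073, 0.705, -0.072]
contact_force: [0.1, -0.4, -0.4]
opening: 59.8
```

```bash
python3 plan.py 545 -53.6 71 -12
```

```text
t 24.82 pos [542.8 -50.6  81.2] jawyaw -11.8 j6 -0.03 open 59.8 F [ 0.1 -0.4 -0.4]
delta tool mm (now axes) [10.2 -2.5  2.8]  (goal axes) [10.2 -2.5  2.8] rotvec [ 0.004 -0.005 -0.   ]
```

>>> drive_tool:
  translation:
    - [0.01,-0.0025,0.003]
    - [0,0,0]
    - [0,0,0]
    - [0,0,0]
    - [0,0,0]
    - [0,0,0]
    - [0,0,0]
    - [0,0,0]
  delta_rot:
    - [0.004,-0.005,0]
    - [0,0,0]
    - [0,0,0]
    - [0,0,0]
    - [0,0,0]
    - [0,0,0]
    - [0,0,0]
    - [0,0,0]
  gripper: [0.06,0,0,0,0,0,0,0]

```text
time: 25.82
tool_pos: [546.8, -54.3, 72.2]
ee_rot: [0.705, 0.074, 0.702, -0.074]
contact_force: [-0.1, -0.9, -0.7]
opening: 31.3
```

```bash
python3 plan.py 437 348.5 145 -12
```

```text
t 25.82 pos [546.8 -54.3  72.2] jawyaw -12.0 j6 -0.03 open 31.3 F [-0.1 -0.9 -0.7]
delta tool mm (now axes) [ -73.4  371.  -191.1]  (goal axes) [ -72.8  371.2 -191.1] rotvec [-0.001  0.004 -0.   ]
```

>>> drive_tool:
  translation:
    - [-0.012,0,0]
    - [-0.02,0,0]
    - [-0.02,0,0]
    - [-0.018,0,0]
    - [0,0,0]
  delta_rot:
    - [0,0.004,0]
    - [0,0,0]
    - [0,0,0]
    - [0,0,0]
    - [0,0,0]
  gripper: [0,0,0,0,0]

```text
time: 26.45
tool_pos: [546.7, -54.2, 146.6]
ee_rot: [0.703, 0.074, 0.703, -0.074]
contact_force: [-0.9, -0.2, -1.4]
opening: 31.1
```

>>> drive_tool:
  translation:
    - [0,0.02,-0.015]
    - [0,0.035,-0.025]
    - [0,0.045,-0.025]
    - [0,0.045,-0.025]
    - [0,0.045,-0.025]
    - [0,0.045,-0.025]
    - [0,0.045,-0.02]
    - [0,0.035,-0.015]
    - [0,0.02,-0.008]
    - [0,0,0]
  delta_rot:
    - [0,0,0]
    - [0,0,0]
    - [0,0,0]
    - [0,0,0]
    - [0,0,0]
    - [0,0,0]
    - [0,0,0]
    - [0,0,0]
    - [0,0,0]
    - [0,0,0]
  gripper: [0,0,0,0,0,0,0,0,0,0]

```text
time: 27.7
tool_pos: [419.6, 328.2, 138.7]
ee_rot: [0.698, 0.073, 0.709, -0.074]
contact_force: [0.3, -0.1, -2.0]
opening: 31.2
```

```bash
python3 plan.py 435 348.5 64.5 -11
```

```text
t 27.7 pos [419.6 328.2 138.7] jawyaw -11.9 j6 0.72 open 31.2 F [ 0.3 -0.1 -2. ]
delta tool mm (now axes) [74.  23.3 12. ]  (goal axes) [74.2 22.9 11.2] rotvec [-0.016 -0.016  0.003]
```

>>> drive_tool:
  translation:
    - [0,0.023,0.011]
    - [0.002,0.002,0]
    - [0.013,0,0]
    - [0.015,0,0]
    - [0.015,0,0]
    - [0.012,0,0]
    - [0,0,0]
  delta_rot:
    - [-0.016,-0.016,0.003]
    - [0,0,0]
    - [0,0,0]
    - [0,0,0]
    - [0,0,0]
    - [0,0,0]
    - [0,0,0]
  gripper: [0,0,0,0,0,0,0]

```text
time: 28.58
tool_pos: [430.6, 345.4, 73.3]
ee_rot: [0.701, 0.066, 0.706, -0.071]
contact_force: [-0.5, 0.2, -2.7]
opening: 31.2
```

```bash
python3 plan.py 435 348.5 64.5 -11
```

```text
t 28.57 pos [430.6 345.4  73.3] jawyaw -11.1 j6 0.73 open 31.2 F [-0.5  0.2 -2.7]
delta tool mm (now axes) [8.7 4.  3.8]  (goal axes) [8.8 3.9 3.7] rotvec [-0.001 -0.007  0.008]
```

>>> drive_tool:
  translation:
    - [0.004,0.004,0.004]
    - [0.004,0,0]
    - [0,0,0]
  delta_rot:
    - [-0.001,-0.007,0.008]
    - [0,0,0]
    - [0,0,0]
  gripper: [0,0,0]

```text
time: 28.95
tool_pos: [436.6, 349.3, 65.7]
ee_rot: [0.705, 0.069, 0.703, -0.067]
contact_force: [0.2, -0.7, -1.3]
opening: 31.4
```

```bash
python3 plan.py 435 348.5 64.5 -11
```

```text
t 28.95 pos [436.6 349.3  65.7] jawyaw -11.0 j6 0.73 open 31.4 F [ 0.2 -0.7 -1.3]
delta tool mm (now axes) [ 1.2 -1.1 -1.4]  (goal axes) [ 1.2 -1.1 -1.4] rotvec [-0.     0.002 -0.002]
```

>>> drive_tool:
  translation:
    - [0.001,0,0]
    - [0,0,0]
    - [0,0,0]
    - [0,0,0]
    - [0,0,0]
    - [-0.01,0,0]
    - [-0.02,0,0]
    - [-0.03,0,0]
    - [-0.04,0,0]
    - [-0.04,0,0]
  delta_rot:
    - [0,0,0]
    - [0,0,0]
    - [0,0,0]
    - [0,0,0]
    - [0,0,0]
    - [0,0,0]
    - [0,0,0]
    - [0,0,0]
    - [0,0,0]
    - [0.017,0,0]
  gripper: [0,0.06,0.06,0.06,0.06,0.06,0.06,0.06,0.06,0.06]

```text
time: 30.2
tool_pos: [435.0, 348.4, 209.3]
ee_rot: [0.703, 0.074, 0.703, -0.074]
contact_force: [1.2, 0.2, -0.0]
opening: 60.0
```

```bash
python3 look.py wrist w4 134; python3 plan.py 600 -10 250 -12
```

```text
134.0 [316.3 195.8  16. ] [435.8 349.5]
134.0 [393.9 194.   16.6] [509.9 335.6]
134.0 [471.  191.1  17.5] [583.4 322.8]
t 30.25 pos [437.8 350.1 216.2] jawyaw -12.1 j6 0.74 open 59.7 F [1.  0.9 3.6]
delta tool mm (now axes) [ -34.3 -318.1  234.1]  (goal axes) [ -33.8 -318.5  233.6] rotvec [-0.001  0.007 -0.007]
```

>>> drive_tool:
  translation:
    - [-0.017,-0.03,0.025]
    - [-0.016,-0.045,0.033]
    - [0,-0.045,0.033]
    - [0,-0.045,0.033]
    - [0,-0.045,0.033]
    - [0,-0.045,0.033]
    - [0,-0.035,0.025]
    - [0,-0.015,0.01]
    - [0,0,0]
  delta_rot:
    - [0,0.007,-0.007]
    - [0,0,0]
    - [0,0,0]
    - [0,0,0]
    - [0,0,0]
    - [0,0,0]
    - [0,0,0]
    - [0,0,0]
    - [0,0,0]
  gripper: [0.06,0.06,0.06,0.06,0.06,0.06,0.06,0.06,0.06]

```text
time: 31.38
tool_pos: [601.3, -3.5, 260.0]
ee_rot: [0.708, 0.075, 0.699, -0.071]
contact_force: [0.0, 0.3, 0.4]
opening: 59.7
```

```bash
python3 look.py wrist w5; python3 look.py scene s5;  python3 look.py side d5; python3 - <<'E'
from h import *
for n in("w5","s5","d5"):
    c=dict(np.load(f"/tmp/{n}.npz")); P=cloud(c)
    h=cv2.cvtColor(c["color"],cv2.COLOR_RGB2HSV).astype(int); H,S,V=h[...,0],h[...,1],h[...,2]
    reg=(P[...,0]>490)&(P[...,0]<690)&(P[...,1]>-120)&(P[...,1]<170)
    for nm,lo,hi in [("orange",4,15),("green",50,80),("blue",105,130)]:
        for k in blobs(reg&(P[...,2]>2)&(P[...,2]<18)&(H>=lo)&(H<=hi)&(S>150),150,9000):
            p=ray(c,k,12).astype(np.float32); e=cv2.fitEllipse(p); print(n,nm,np.round(e[0],1),np.round(e[1],1))
    for k in blobs(reg&((H>165)|(H<2))&(S>80)&(P[...,2]>15),150,9000):
        r=cv2.minAreaRect(ray(c,k,28).astype(np.float32)); print(n,"pal",np.round(r[0],1),np.round(r[1],1),round(r[2],1))
E
python3 plan.py 628 -6 100 -12
```

```text
w5 blue [547.  -52.8] [60.1 60.4]
w5 pal [629.1  -7.1] [109.4  43.6] 78.1
s5 pal [634.3  -6.1] [111.1  49. ] 78.0
d5 orange [578.9 113.9] [63.7 64.7]
d5 green [561.3  31.3] [59.7 60.5]
d5 blue [543.9 -51.8] [60.2 61.2]
d5 pal [621.3  -1.7] [112.4  54.8] 79.0
t 31.52 pos [600.8  -1.5 260.1] jawyaw -11.7 j6 0.07 open 60.1 F [-0.6 -0.1 -0. ]
delta tool mm (now axes) [160.5   0.   25.5]  (goal axes) [160.1   1.2  27.5] rotvec [ 0.006  0.013 -0.007]
```

View pics/w5.png

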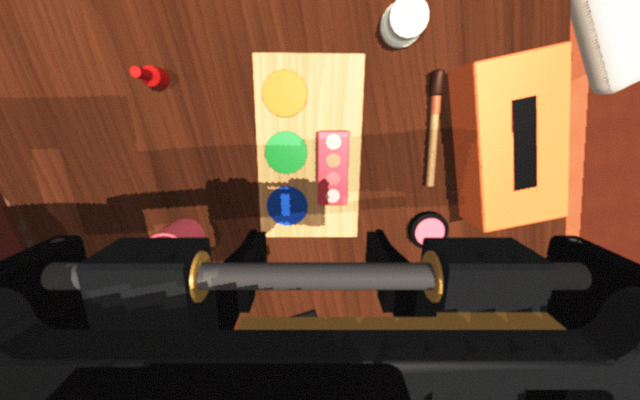

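The wrist view shows the coasters empty at (285,93), (286,152) and (287,206), with the palette at (333,168). I'll grip the palette 12 mm off-centre along its length, where the fingers clear both coasters.

>>> drive_tool:
  translation:
    - [0.03,-0.008,0.015]
    - [0.04,-0.008,0.013]
    - [0.045,0,0]
    - [0.045,0,0]
    - [0.04,0,0]
    - [0,0,0]
  delta_rot:
    - [0.006,0.013,-0.007]
    - [0,0,0]
    - [0,0,0]
    - [0,0,0]
    - [0,0,0]
    - [0,0,0]
  gripper: [0.064,0.064,0.064,0.064,0.064,0.064]

```text
time: 32.28
tool_pos: [626.2, -11.6, 58.6]
ee_rot: [0.705, 0.07, 0.702, -0.069]
contact_force: [-0.5, 0.5, -0.0]
opening: 64.4
```

```bash
python3 plan.py 626.5 -18.7 -24 -12
```

```text
t 32.27 pos [626.2 -11.6  58.6] jawyaw -11.2 j6 0.05 open 64.4 F [-0.5  0.5 -0. ]
delta tool mm (now axes) [82.6 -7.1  1.3]  (goal axes) [82.6 -6.9  1.7] rotvec [ 0.013  0.004 -0.002]
```

>>> drive_tool:
  translation:
    - [0.005,-0.007,0.0015]
    - [0.015,0,0]
    - [0.015,0,0]
    - [0.01,0,0]
    - [0,0,0]
  delta_rot:
    - [0.013,0.004,-0.002]
    - [0,0,0]
    - [0,0,0]
    - [0,0,0]
    - [0,0,0]
  gripper: [0.064,0.064,0.064,0.064,0.064]

```text
time: 32.9
tool_pos: [630.7, -18.3, 17.0]
ee_rot: [0.706, 0.073, 0.7, -0.074]
contact_force: [-0.3, -1.0, 0.5]
opening: 63.8
```

```bash
python3 plan.py 626.5 -18.7 -24 -12; python3 - <<'E'
from h import *
c=wrist(); np.savez("/tmp/w6.npz",**c); cv2.imwrite("pics/w6.png",c["color"][:,:,::-1]); P=cloud(c)
from cell import manip
tp=np.array(manip.read_state()["tool_pos"]); q=P.reshape(-1,3)
d=(c["color"].reshape(-1,3).max(1)<70)&(abs(q[:,1]-tp[1])<20)&(abs(q[:,0]-tp[0])<60)&(q[:,2]>tp[2]+15)
print(tp.round(1),np.percentile(q[d],[0,1,3],axis=0).round(1),d.sum())
f=q[d&(q[:,2]<tp[2]+60)]; L=f[f[:,0]<tp[0]]; Rr=f[f[:,0]>tp[0]]
for g in(L,Rr): print(np.percentile(g,[1,50,99],axis=0).round(1).tolist(), len(g))
h=cv2.cvtColor(c["color"],cv2.COLOR_RGB2HSV).astype(int);H,S=h[...,0],h[...,1]
reg=(abs(P[...,0]-620)<80)&(abs(P[...,1])<90)
for k in blobs(reg&((H>165)|(H<2))&(S>80)&(P[...,2]>15)&(P[...,2]<35),150,30000):
    p=ray(c,k,28); r=cv2.minAreaRect(p.astype(np.float32)); print("pal",np.round(r[0],1),np.round(r[1],1),round(r[2],1))
E
```

```text
t 32.9 pos [630.7 -18.3  17. ] jawyaw -11.9 j6 0.05 open 63.8 F [-0.3 -1.   0.5]
delta tool mm (now axes) [41.  -1.3 -4.4]  (goal axes) [41.  -1.2 -4. ] rotvec [ 0.001  0.009 -0.001]
[631.1 -18.4  17.6] [[588.4 -38.2  54.2]
 [592.8 -35.3  59.6]
 [594.  -33.4  67.4]] 16400
[[592.9, -18.8, 54.7], [598.4, -1.7, 66.6], [601.0, 1.4, 77.4]] 470
[[660.1, -31.7, 55.6], [665.0, -16.0, 67.1], [672.4, -14.5, 77.5]] 463
pal [631.4   2.7] [90.6 44.8] 78.0
```

View pics/w6.png

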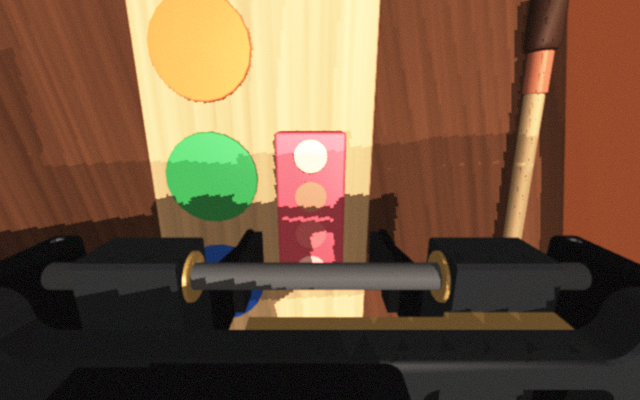

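The fingers at (263,240) and (370,240) straddle the palette, which spans x 278–345. The tips sit 37 mm above the reported TCP. Descending.

>>> drive_tool:
  translation:
    - [0.004,-0.001,-0.003]
    - [0.012,0,0]
    - [0.012,0,0]
    - [0.006,0,0]
    - [0,0,0]
  delta_rot:
    - [0.001,0.009,-0.001]
    - [0,0,0]
    - [0,0,0]
    - [0,0,0]
    - [0,0,0]
  gripper: [0.064,0.064,0.064,0.064,0.064]

```text
time: 33.58
tool_pos: [628.0, -18.9, -18.5]
ee_rot: [0.703, 0.074, 0.703, -0.074]
contact_force: [0.0, 0.4, 0.1]
opening: 64.0
```

```bash
python3 plan.py 627 -19 -24.5 -12
```

```text
t 33.58 pos [628.  -18.9 -18.5] jawyaw -12.0 j6 0.05 open 64.0 F [0.  0.4 0.1]
delta tool mm (now axes) [ 6.  -0.3 -1. ]  (goal axes) [ 6.  -0.3 -1. ] rotvec [-0.  0.  0.]
```

>>> drive_tool:
  translation:
    - [0.006,0,-0.001]
    - [0,0,0]
    - [0,0,0]
    - [0,0,0]
    - [0,0,0]
    - [0,0,0]
    - [0,0,0]
  delta_rot:
    - [0,0,0]
    - [0,0,0]
    - [0,0,0]
    - [0,0,0]
    - [0,0,0]
    - [0,0,0]
    - [0,0,0]
  gripper: [0.064,0,0,0,0,0,0]

```text
time: 34.45
tool_pos: [627.6, -18.8, -24.1]
ee_rot: [0.704, 0.074, 0.703, -0.074]
contact_force: [-1.0, 0.7, -0.9]
opening: 45.7
```

```bash
python3 plan.py 627 -19 60 -12
```

```text
t 34.45 pos [627.6 -18.8 -24.1] jawyaw -12.0 j6 0.05 open 45.7 F [-1.   0.7 -0.9]
delta tool mm (now axes) [-84.1  -0.4  -0.4]  (goal axes) [-84.1  -0.4  -0.5] rotvec [-0.     0.002  0.   ]
```

>>> drive_tool:
  translation:
    - [-0.01,0,0]
    - [-0.02,0,0]
    - [-0.03,0,0]
    - [-0.03,0,0]
    - [0,0,0]
    - [0,0,0]
    - [0,0,0]
  delta_rot:
    - [0,0,0]
    - [0,0,0]
    - [0,0,0]
    - [0,0,0]
    - [-0.12,0,0]
    - [-0.12,0,0]
    - [-0.1,0,0]
  gripper: [0,0,0,0,0,0,0]

```text
time: 35.33
tool_pos: [631.0, -19.1, 79.9]
ee_rot: [0.709, -0.051, 0.701, 0.049]
contact_force: [0.2, 0.6, 0.2]
opening: 45.5
```

```bash
python3 plan.py 506.6 -330 90 7.7
```

```text
t 35.33 pos [631.  -19.1  79.9] jawyaw 8.1 j6 -0.3 open 45.5 F [0.2 0.6 0.2]
delta tool mm (now axes) [ -10.9 -290.4 -166.7]  (goal axes) [ -10.1 -291.4 -165. ] rotvec [0.007 0.011 0.004]
```

>>> drive_tool:
  translation:
    - [0,-0.025,-0.014]
    - [-0.002,-0.04,-0.024]
    - [-0.002,-0.045,-0.026]
    - [-0.002,-0.045,-0.026]
    - [-0.002,-0.045,-0.026]
    - [0,-0.045,-0.024]
    - [0,-0.03,-0.015]
    - [0,-0.015,-0.008]
    - [0,0,0]
    - [0,0,0]
  delta_rot:
    - [0.007,0.011,0.004]
    - [0,0,0]
    - [0,0,0]
    - [0,0,0]
    - [0,0,0]
    - [0,0,0]
    - [0,0,0]
    - [0,0,0]
    - [0,0,0]
    - [0,0,0]
  gripper: [0,0,0,0,0,0,0,0,0,0]

```text
time: 36.58
tool_pos: [512.2, -338.5, 106.2]
ee_rot: [0.712, -0.052, 0.699, 0.045]
contact_force: [-1.1, 0.7, -1.4]
opening: 45.6
```

```bash
python3 plan.py 506.6 -358.5 60 7.7; python3 - <<'E'
from h import *
c=wrist(); np.savez("/tmp/w7.npz",**c); cv2.imwrite("pics/w7.png",c["color"][:,:,::-1]); P=cloud(c)
h=cv2.cvtColor(c["color"],cv2.COLOR_RGB2HSV).astype(int);H,S,V=h[...,0],h[...,1],h[...,2]
for k in blobs(((H>165)|(H<2))&(S>80)&(P[...,2]>40)&(P[...,2]<160),300,60000):
    z=np.median(P[k[:,1],k[:,0],2]); r=cv2.minAreaRect(ray(c,k,z).astype(np.float32)); print("pal",z,np.round(r[0],1),np.round(r[1],1),round(r[2],1))
for k in blobs((V<70)&(P[...,2]<15)&(abs(P[...,0]-505)<90)&(abs(P[...,1]+346)<130),300,60000):
    r=cv2.minAreaRect(ray(c,k,5).astype(np.float32)); print("pad",np.round(r[0],1),np.round(r[1],1),round(r[2],1))
E
```

```text
t 36.58 pos [ 512.2 -338.5  106.2] jawyaw 7.9 j6 -0.86 open 45.6 F [-1.1  0.7 -1.4]
delta tool mm (now axes) [ 46.3 -18.5  -9.2]  (goal axes) [ 46.2 -19.1  -8.3] rotvec [0.004 0.018 0.011]
pal 157.9752581598582 [ 530.1 -365.9] [15.8 17.8] 7.2
pal 157.60727881229968 [ 501.3 -369.8] [15.8 18.1] 8.5
pal 156.52557310597484 [ 507.1 -306.4] [47. 72.] 7.8
pad [ 501.8 -329. ] [109.4 129.9] 7.8
```

View pics/w7.png

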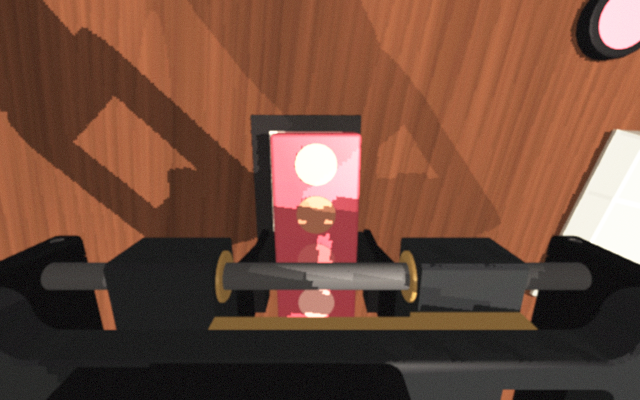

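The palette is held level between the fingers at (316,225), and the pad edge is visible behind it, which gives a pad centre of about (504.7,-348).

>>> drive_tool:
  translation:
    - [0.005,-0.013,-0.007]
    - [0.01,-0.008,-0.003]
    - [0.025,0,0]
    - [0.025,0,0]
    - [0.025,0,0]
    - [0.01,0,0]
    - [0,0,0]
  delta_rot:
    - [0.004,0.018,0.011]
    - [0,0,0]
    - [0,0,0]
    - [0,0,0]
    - [0,0,0]
    - [0,0,0]
    - [0,0,0]
  gripper: [0,0,0,0,0,0,0]

```text
time: 37.5
tool_pos: [504.8, -360.4, -1.0]
ee_rot: [0.704, -0.048, 0.707, 0.05]
contact_force: [-1.0, -0.1, -0.9]
opening: 45.9
```

```bash
python3 plan.py 506.3 -359.7 -26.5 7.7
```

```text
t 37.5 pos [ 504.8 -360.4   -1. ] jawyaw 7.9 j6 -0.88 open 45.9 F [-1.  -0.1 -0.9]
delta tool mm (now axes) [25.5  0.4  1.7]  (goal axes) [25.5  0.5  1.5] rotvec [ 0.004 -0.004 -0.004]
```

>>> drive_tool:
  translation:
    - [0.008,0,0.001]
    - [0.008,0,0]
    - [0.005,0,0]
    - [0,0,0]
  delta_rot:
    - [0.004,-0.004,-0.004]
    - [0,0,0]
    - [0,0,0]
    - [0,0,0]
  gripper: [0,0,0,0]

```text
time: 38.0
tool_pos: [507.4, -361.6, -21.0]
ee_rot: [0.707, -0.049, 0.705, 0.046]
contact_force: [-0.3, -0.0, -1.2]
opening: 45.9
```

```bash
python3 plan.py 506.3 -359.7 -26.5 7.7
```

```text
t 38.0 pos [ 507.4 -361.6  -21. ] jawyaw 7.7 j6 -0.88 open 45.9 F [-0.3 -0.  -1.2]
delta tool mm (now axes) [ 5.5  2.  -0.9]  (goal axes) [ 5.5  2.  -0.8] rotvec [-0.     0.003  0.004]
```

>>> drive_tool:
  translation:
    - [0.003,0.002,-0.001]
    - [0.0025,0,0]
    - [0,0,0]
  delta_rot:
    - [0,0.003,0.004]
    - [0,0,0]
    - [0,0,0]
  gripper: [0,0,0]

```text
time: 38.38
tool_pos: [506.5, -360.0, -26.1]
ee_rot: [0.706, -0.047, 0.705, 0.047]
contact_force: [-1.4, -0.2, -0.6]
opening: 45.7
```

```bash
python3 plan.py 506.3 -359.7 -26.5 7.7
```

```text
t 38.38 pos [ 506.5 -360.   -26.1] jawyaw 7.7 j6 -0.88 open 45.7 F [-1.4 -0.2 -0.6]
delta tool mm (now axes) [ 0.4  0.3 -0.2]  (goal axes) [ 0.4  0.3 -0.2] rotvec [-0.  0.  0.]
```

Open, back off upward, then check.

>>> drive_tool:
  translation:
    - [0.0005,0,0]
    - [0,0,0]
    - [0,0,0]
    - [0,0,0]
    - [-0.01,0,0]
    - [-0.03,0,0]
    - [-0.04,0,0]
    - [-0.05,0,0]
    - [-0.05,0,0]
    - [-0.05,0,0]
  delta_rot:
    - [0,0,0]
    - [0,0,0]
    - [0,0,0]
    - [0,0,0]
    - [0,0,0]
    - [0,0,0]
    - [0,0,0]
    - [0,0,0]
    - [0,0,0]
    - [0,0,0]
  gripper: [0,0.066,0.066,0.066,0.066,0.066,0.066,0.066,0.066,0.066]

```text
time: 39.62
tool_pos: [504.4, -358.0, 208.9]
ee_rot: [0.704, -0.046, 0.707, 0.049]
contact_force: [1.3, -1.3, -0.1]
opening: 65.9
```

>>> drive_tool:
  translation:
    - [0,0.03,0.02]
    - [0,0.05,0.025]
    - [0,0.05,0.025]
    - [0,0.05,0.02]
    - [0,0.05,0.02]
    - [0,0.03,0]
    - [0,0,0]
  delta_rot:
    - [0,0,0]
    - [0,0,0]
    - [0.1,0,0]
    - [0.12,0,0]
    - [0.12,0,0]
    - [0,0,0]
    - [0,0,0]
  gripper: [0.066,0.066,0.066,0.066,0.066,0.06,0.06]

```text
time: 40.5
tool_pos: [612.6, -87.9, 223.7]
ee_rot: [0.708, 0.076, 0.698, -0.08]
contact_force: [-0.8, 0.2, -0.4]
opening: 60.7
```

```bash
python3 look.py scene s8 134; python3 look.py side d8 134; python3 - <<'E'
from h import *
for n,roi in(("s8",(120,220,225,302)),("d8",(385,120,458,175))):
    c=dict(np.load(f"/tmp/{n}.npz"))
    h=cv2.cvtColor(c["color"],cv2.COLOR_RGB2HSV).astype(int);H,S,V=h[...,0],h[...,1],h[...,2]
    k=cv2.convexHull(big((((H>165)|(H<2))&(S>80)).astype(np.uint8),roi)).reshape(-1,2)
    r=cv2.minAreaRect(ray(c,k,25).astype(np.float32)); print(n,"pal",np.round(r[0],1),np.round(r[1],1),round(r[2],1))
a=cv2.imread("pics/s8.png")[205:310,110:240]; b=cv2.imread("pics/s8.png")[90:290,270:530]
cv2.imwrite("pics/s8c.png",np.vstack([cv2.resize(a,(390,315)),cv2.resize(b,(390,280))]))
E
python3 plan.py 435.8 349.5 150 -11
```

```text
134.0 [ 11.  276.5  72.3] [ 515.2 -574.9]
134.0 [500.  163.7   8.4] [590.2 321.5]
134.0 [485.5 135.    7.8] [516.9 333.3]
134.0 [473.  108.    7.3] [442.1 347.6]
134.0 [220.5 323.5  10.1] [430.7 349.6]
134.0 [198.5 290.5   9.6] [506.  335.7]
134.0 [178.  261.    8.9] [581.1 323.1]
134.0 [490.   72.5  12.8] [ 463.5 -563.3]
134.0 [457.   58.   21.5] [ 562.4 -563.1]
s8 pal [ 513.1 -344.1] [ 54.7 113.5] 7.9
d8 pal [ 498.6 -338.9] [ 54.5 133.8] 8.5
t 40.6 pos [612.3 -90.3 223.6] jawyaw -12.7 j6 -0.05 open 59.9 F [-0.1 -1.1  0.3]
delta tool mm (now axes) [  67.6  390.3 -270.2]  (goal axes) [  73.6  398.  -257.1] rotvec [-0.031  0.015  0.005]
```

View pics/s8c.png

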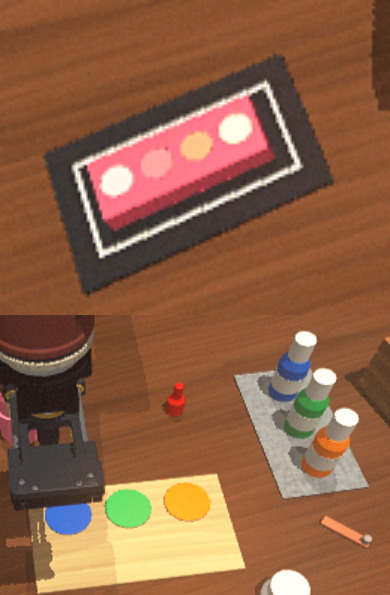

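The top crop shows the palette inside the white outline and in line with it. The lower crop shows the three bottles standing on the mat and the coasters empty. Next I'll return the bottles, orange first.

>>> drive_tool:
  translation:
    - [0,0.03,-0.01]
    - [0.01,0.05,-0.014]
    - [0.01,0.05,-0.014]
    - [0.01,0.05,-0.014]
    - [0.01,0.05,-0.014]
    - [0.01,0.05,-0.013]
    - [0.01,0.05,-0.012]
    - [0.005,0.03,-0.008]
    - [0,0.015,-0.004]
    - [0,0,0]
  delta_rot:
    - [-0.031,0.015,0.005]
    - [0,0,0]
    - [0,0,0]
    - [0,0,0]
    - [0,0,0]
    - [0,0,0]
    - [0,0,0]
    - [0,0,0]
    - [0,0,0]
    - [0,0,0]
  gripper: [0.06,0.06,0.06,0.06,0.06,0.06,0.06,0.06,0.06,0.06]

```text
time: 41.85
tool_pos: [590.2, 289.1, 158.0]
ee_rot: [0.705, 0.073, 0.701, -0.077]
contact_force: [0.1, 0.4, 0.1]
opening: 59.9
```

```bash
python3 plan.py 583.6 322.7 140 -11; python3 - <<'E'
from h import *
c=dict(np.load("/tmp/w5.npz")); P=cloud(c)
h=cv2.cvtColor(c["color"],cv2.COLOR_RGB2HSV).astype(int); H,S=h[...,0],h[...,1]
print(h[93,285],h[152,286],P[93,285].round(),P[152,286].round())
for nm,(u,v) in dict(orange=(285,93),green=(286,152)).items():
    for k in blobs((abs(H-h[v,u,0])<5)&(S>h[v,u,1]-50)&(P[...,2]>9.5)&(abs(P[...,2]-11)<6)&(abs(P[...,1]-P[v,u,1])<45)&(abs(P[...,0]-P[v,u,0])<45),500,9000):
        e=cv2.fitEllipse(ray(c,k,12).astype(np.float32)); print(nm,np.round(e[0],1),np.round(e[1],1))
E
```

```text
t 41.85 pos [590.2 289.1 158. ] jawyaw -12.2 j6 0.55 open 59.9 F [0.1 0.4 0.1]
delta tool mm (now axes) [ 17.8  31.5 -13.7]  (goal axes) [ 18.   31.7 -12.9] rotvec [-0.021  0.005  0.005]
[ 24 128 255] [ 65 135 218] [583. 113.   9.] [565.  30.  11.]
orange [582.1 112.4] [62.4 63.4]
green [564.8  29.6] [60.1 60.3]
```

>>> drive_tool:
  translation:
    - [0,0.02,-0.008]
    - [0,0.012,-0.005]
    - [0.014,0,0]
    - [0.016,0,0]
    - [0.016,0,0]
    - [0.016,0,0]
    - [0.012,0,0]
    - [0,0,0]
  delta_rot:
    - [-0.021,0.005,0.005]
    - [0,0,0]
    - [0,0,0]
    - [0,0,0]
    - [0,0,0]
    - [0,0,0]
    - [0,0,0]
    - [0,0,0]
  gripper: [0.06,0.06,0.06,0.06,0.06,0.06,0.06,0.06]

```text
time: 42.85
tool_pos: [583.9, 320.2, 77.1]
ee_rot: [0.703, 0.068, 0.705, -0.07]
contact_force: [0.0, 0.4, 0.1]
opening: 59.8
```

```bash
python3 plan.py 583.6 322.7 64 -11
```

```text
t 42.85 pos [583.9 320.2  77.1] jawyaw -11.2 j6 0.58 open 59.8 F [0.  0.4 0.1]
delta tool mm (now axes) [13.1  2.5 -0.7]  (goal axes) [13.1  2.4 -0.8] rotvec [-0.003 -0.002  0.003]
```

>>> drive_tool:
  translation:
    - [0.012,0.0025,0]
    - [0,0,0]
    - [0,0,0]
    - [0,0,0]
    - [0,0,0]
    - [0,0,0]
    - [0,0,0]
    - [0,0,0]
  delta_rot:
    - [-0.003,-0.002,0.003]
    - [0,0,0]
    - [0,0,0]
    - [0,0,0]
    - [0,0,0]
    - [0,0,0]
    - [0,0,0]
    - [0,0,0]
  gripper: [0.06,0,0,0,0,0,0,0]

```text
time: 43.85
tool_pos: [585.8, 323.4, 66.4]
ee_rot: [0.705, 0.068, 0.703, -0.067]
contact_force: [0.4, -1.1, -0.4]
opening: 31.3
```

>>> drive_tool:
  translation:
    - [-0.012,0,0]
    - [-0.02,0,0]
    - [-0.02,0,0]
    - [-0.015,0,0]
    - [0,0,0]
  delta_rot:
    - [0,0,0]
    - [0,0,0]
    - [0,0,0]
    - [0,0,0]
    - [0,0,0]
  gripper: [0,0,0,0,0]

```text
time: 44.48
tool_pos: [586.8, 323.8, 140.8]
ee_rot: [0.706, 0.069, 0.701, -0.066]
contact_force: [0.8, 0.5, -1.4]
opening: 31.1
```

```bash
python3 plan.py 582 112.4 140 -12
```

```text
t 44.48 pos [586.8 323.8 140.8] jawyaw -11.0 j6 0.58 open 31.1 F [ 0.8  0.5 -1.4]
delta tool mm (now axes) [ 1.000e-01 -2.085e+02  3.570e+01]  (goal axes) [   0.8 -207.8   39.3] rotvec [ 0.017  0.006 -0.005]
```

>>> drive_tool:
  translation:
    - [0,-0.015,0.003]
    - [0,-0.027,0.005]
    - [0,-0.03,0.006]
    - [0,-0.03,0.006]
    - [0,-0.03,0.006]
    - [0,-0.03,0.006]
    - [0,-0.025,0.005]
    - [0,-0.012,0.002]
    - [0,0,0]
  delta_rot:
    - [0.017,0.006,-0.005]
    - [0,0,0]
    - [0,0,0]
    - [0,0,0]
    - [0,0,0]
    - [0,0,0]
    - [0,0,0]
    - [0,0,0]
    - [0,0,0]
  gripper: [0,0,0,0,0,0,0,0,0]

```text
time: 45.6
tool_pos: [577.3, 107.0, 133.1]
ee_rot: [0.698, 0.074, 0.708, -0.079]
contact_force: [0.0, 0.5, -1.7]
opening: 31.3
```

```bash
python3 plan.py 582 112.4 74.5 -12
```

```text
t 45.6 pos [577.3 107.  133.1] jawyaw -12.4 j6 0.27 open 31.3 F [ 0.   0.5 -1.7]
delta tool mm (now axes) [58.5  6.8  4.3]  (goal axes) [58.6  6.3  3.5] rotvec [-0.008 -0.014  0.009]
```

>>> drive_tool:
  translation:
    - [0,0.006,0.004]
    - [0.013,0,0]
    - [0.015,0,0]
    - [0.012,0,0]
    - [0.005,0,0]
    - [0,0,0]
  delta_rot:
    - [-0.008,-0.014,0.009]
    - [0,0,0]
    - [0,0,0]
    - [0,0,0]
    - [0,0,0]
    - [0,0,0]
  gripper: [0,0,0,0,0,0]

```text
time: 46.35
tool_pos: [581.2, 115.4, 82.7]
ee_rot: [0.703, 0.073, 0.704, -0.072]
contact_force: [-0.4, 0.5, -0.8]
opening: 31.3
```

```bash
python3 plan.py 582 112.4 74.5 -12
```

```text
t 46.35 pos [581.2 115.4  82.7] jawyaw -11.8 j6 0.27 open 31.3 F [-0.4  0.5 -0.8]
delta tool mm (now axes) [ 8.2 -2.8  1.4]  (goal axes) [ 8.2 -2.8  1.4] rotvec [ 0.004 -0.002 -0.001]
```

>>> drive_tool:
  translation:
    - [0.004,-0.003,0.001]
    - [0.003,0,0]
    - [0,0,0]
  delta_rot:
    - [0.004,-0.002,-0.001]
    - [0,0,0]
    - [0,0,0]
  gripper: [0,0,0]

```text
time: 46.72
tool_pos: [582.4, 111.8, 76.2]
ee_rot: [0.704, 0.074, 0.703, -0.074]
contact_force: [0.3, -1.1, -1.4]
opening: 31.3
```

```bash
python3 plan.py 582 112.4 74.5 -12
```

```text
t 46.73 pos [582.4 111.8  76.2] jawyaw -12.0 j6 0.27 open 31.3 F [ 0.3 -1.1 -1.4]
delta tool mm (now axes) [ 1.7  0.4 -0.6]  (goal axes) [ 1.7  0.4 -0.6] rotvec [-0.     0.002  0.   ]
```

>>> drive_tool:
  translation:
    - [0.0015,0,0]
    - [0,0,0]
    - [0,0,0]
    - [0,0,0]
    - [0,0,0]
    - [0,0,0]
    - [-0.01,0,0]
    - [-0.02,0,0]
    - [-0.025,0,0]
    - [-0.02,0,0]
  delta_rot:
    - [0,0.002,0]
    - [0,0,0]
    - [0,0,0]
    - [0,0,0]
    - [0,0,0]
    - [0,0,0]
    - [0,0,0]
    - [0,0,0]
    - [0,0,0]
    - [0,0,0]
  gripper: [0,0,0.06,0.06,0.06,0.06,0.06,0.06,0.06,0.06]

```text
time: 47.98
tool_pos: [583.1, 111.9, 155.6]
ee_rot: [0.704, 0.074, 0.703, -0.074]
contact_force: [-0.6, -0.3, 0.4]
opening: 60.2
```

```bash
python3 look.py wrist w9 142; python3 plan.py 510 335.5 145 -12
```

```text
142.0 [315.2 218.2  20.1] [582.7 111.9]
t 48.02 pos [585.  112.1 159.1] jawyaw -12.0 j6 0.27 open 60.0 F [1.4 0.6 2.3]
delta tool mm (now axes) [  13.7  202.9 -120. ]  (goal axes) [  14.1  202.9 -119.8] rotvec [-0.     0.006 -0.002]
```

Orange stands 1 mm from its coaster centre. Green is next.

>>> drive_tool:
  translation:
    - [0,0.015,-0.01]
    - [0,0.027,-0.016]
    - [0,0.03,-0.018]
    - [0,0.03,-0.018]
    - [0,0.03,-0.018]
    - [0,0.03,-0.016]
    - [0,0.025,-0.012]
    - [0,0.01,-0.006]
    - [0,0,0]
  delta_rot:
    - [0,0.006,-0.002]
    - [0,0,0]
    - [0,0,0]
    - [0,0,0]
    - [0,0,0]
    - [0,0,0]
    - [0,0,0]
    - [0,0,0]
    - [0,0,0]
  gripper: [0.06,0.06,0.06,0.06,0.06,0.06,0.06,0.06,0.06]

```text
time: 49.15
tool_pos: [505.5, 341.1, 157.1]
ee_rot: [0.701, 0.073, 0.705, -0.074]
contact_force: [1.0, -0.3, 0.3]
opening: 60.0
```

```bash
python3 plan.py 510 335.5 64 -12
```

```text
t 49.15 pos [505.5 341.1 157.1] jawyaw -11.9 j6 0.67 open 60.0 F [ 1.  -0.3  0.3]
delta tool mm (now axes) [93.  -4.4  6.1]  (goal axes) [93.1 -4.6  5.6] rotvec [ 0.002 -0.006  0.002]
```

>>> drive_tool:
  translation:
    - [0,-0.0045,0.006]
    - [0.014,0,0]
    - [0.018,0,0]
    - [0.02,0,0]
    - [0.015,0,0]
    - [0.01,0,0]
    - [0,0,0]
  delta_rot:
    - [0.002,-0.006,0.002]
    - [0,0,0]
    - [0,0,0]
    - [0,0,0]
    - [0,0,0]
    - [0,0,0]
    - [0,0,0]
  gripper: [0.06,0.06,0.06,0.06,0.06,0.06,0.06]

```text
time: 50.02
tool_pos: [510.6, 330.1, 72.1]
ee_rot: [0.702, 0.075, 0.704, -0.077]
contact_force: [0.1, 0.3, 0.5]
opening: 60.2
```

```bash
python3 plan.py 510 335.5 64 -12
```

```text
t 50.02 pos [510.6 330.1  72.1] jawyaw -12.3 j6 0.66 open 60.2 F [0.1 0.3 0.5]
delta tool mm (now axes) [ 8.1  5.2 -1.7]  (goal axes) [ 8.1  5.2 -1.7] rotvec [-0.006 -0.003  0.004]
```

>>> drive_tool:
  translation:
    - [0.007,0.005,-0.001]
    - [0,0,0]
    - [0,0,0]
    - [0,0,0]
    - [0,0,0]
    - [0,0,0]
    - [0,0,0]
    - [0,0,0]
  delta_rot:
    - [-0.006,-0.003,0.004]
    - [0,0,0]
    - [0,0,0]
    - [0,0,0]
    - [0,0,0]
    - [0,0,0]
    - [0,0,0]
    - [0,0,0]
  gripper: [0.06,0,0,0,0,0,0,0]

```text
time: 51.02
tool_pos: [512.1, 336.5, 67.0]
ee_rot: [0.705, 0.075, 0.702, -0.073]
contact_force: [0.5, 0.0, -0.1]
opening: 31.2
```

>>> drive_tool:
  translation:
    - [-0.012,0,0]
    - [-0.02,0,0]
    - [-0.02,0,0]
    - [-0.015,0,0]
    - [0,0,0]
  delta_rot:
    - [0,0,0]
    - [0,0,0]
    - [0,0,0]
    - [0,0,0]
    - [0,0,0]
  gripper: [0,0,0,0,0]

```text
time: 51.65
tool_pos: [512.9, 336.9, 140.9]
ee_rot: [0.706, 0.075, 0.701, -0.072]
contact_force: [0.1, 0.1, -2.2]
opening: 31.2
```

```bash
python3 plan.py 564.8 30 140 -12
```

```text
t 51.65 pos [512.9 336.9 140.9] jawyaw -12.0 j6 0.66 open 31.2 F [ 0.1  0.1 -2.2]
delta tool mm (now axes) [ 1.000e-01 -2.895e+02  1.143e+02]  (goal axes) [   0.9 -289.4  114.6] rotvec [ 0.001  0.006 -0.005]
```

>>> drive_tool:
  translation:
    - [0,-0.02,0]
    - [0,-0.035,0]
    - [0,-0.042,0]
    - [0,-0.042,0]
    - [0,-0.042,0]
    - [0,-0.042,0]
    - [0,-0.037,0]
    - [0,-0.018,0.005]
    - [0,0,0.01]
    - [0,0,0.02]
  delta_rot:
    - [0.001,0.006,-0.005]
    - [0,0,0]
    - [0,0,0]
    - [0,0,0]
    - [0,0,0]
    - [0,0,0]
    - [0,0,0]
    - [0,0,0]
    - [0,0,0]
    - [0,0,0]
  gripper: [0,0,0,0,0,0,0,0,0,0]

```text
time: 52.9
tool_pos: [478.1, 41.4, 132.8]
ee_rot: [0.698, 0.072, 0.708, -0.077]
contact_force: [-0.4, 0.8, -0.8]
opening: 31.4
```

```bash
python3 plan.py 564.8 30 140 -12
```

```text
t 52.9 pos [478.1  41.4 132.8] jawyaw -12.2 j6 0.14 open 31.4 F [-0.4  0.8 -0.8]
delta tool mm (now axes) [-8.4  7.1 87. ]  (goal axes) [-7.2  6.9 87.2] rotvec [-0.003 -0.014  0.008]
```

>>> drive_tool:
  translation:
    - [-0.004,0.006,0.01]
    - [0,0,0.02]
    - [0,0,0.025]
    - [0,0,0.018]
    - [0,0,0.01]
    - [0,0,0]
    - [0,0,0]
  delta_rot:
    - [-0.003,-0.014,0.008]
    - [0,0,0]
    - [0,0,0]
    - [0,0,0]
    - [0,0,0]
    - [0,0,0]
    - [0,0,0]
  gripper: [0,0,0,0,0,0,0]

```text
time: 53.78
tool_pos: [562.2, 34.6, 134.7]
ee_rot: [0.702, 0.073, 0.705, -0.071]
contact_force: [0.7, 0.5, -1.1]
opening: 31.4
```

```bash
python3 plan.py 564.8 30 75 -12
```

```text
t 53.77 pos [562.2  34.6 134.7] jawyaw -11.7 j6 0.12 open 31.4 F [ 0.7  0.5 -1.1]
delta tool mm (now axes) [59.7 -4.1  3.7]  (goal axes) [59.7 -4.   3.5] rotvec [ 0.005 -0.004 -0.002]
```

>>> drive_tool:
  translation:
    - [0,-0.004,0.003]
    - [0.013,0,0]
    - [0.015,0,0]
    - [0.013,0,0]
    - [0.006,0,0]
    - [0,0,0]
  delta_rot:
    - [0.005,-0.004,-0.002]
    - [0,0,0]
    - [0,0,0]
    - [0,0,0]
    - [0,0,0]
    - [0,0,0]
  gripper: [0,0,0,0,0,0]

```text
time: 54.52
tool_pos: [562.1, 30.2, 83.0]
ee_rot: [0.702, 0.074, 0.704, -0.074]
contact_force: [0.3, 0.2, -1.3]
opening: 31.9
```

```bash
python3 plan.py 564.8 30 75 -12
```

```text
t 54.52 pos [562.1  30.2  83. ] jawyaw -12.0 j6 0.12 open 31.9 F [ 0.3  0.2 -1.3]
delta tool mm (now axes) [8.  0.4 2.7]  (goal axes) [8.  0.4 2.7] rotvec [-0.    -0.002  0.   ]
```

>>> drive_tool:
  translation:
    - [0.004,0,0.0025]
    - [0.003,0,0]
    - [0,0,0]
  delta_rot:
    - [0,-0.002,0]
    - [0,0,0]
    - [0,0,0]
  gripper: [0,0,0]

```text
time: 54.9
tool_pos: [565.6, 29.6, 76.5]
ee_rot: [0.704, 0.074, 0.703, -0.074]
contact_force: [-0.7, 0.2, -1.0]
opening: 31.2
```

```bash
python3 plan.py 564.8 30 75 -12
```

```text
t 54.9 pos [565.6  29.6  76.5] jawyaw -12.0 j6 0.12 open 31.2 F [-0.7  0.2 -1. ]
delta tool mm (now axes) [ 1.4  0.3 -0.9]  (goal axes) [ 1.5  0.3 -0.9] rotvec [-0.     0.001 -0.   ]
```

>>> drive_tool:
  translation:
    - [0.0015,0,0]
    - [0,0,0]
    - [0,0,0]
    - [0,0,0]
    - [0,0,0]
    - [0,0,0]
    - [-0.01,0,0]
    - [-0.02,0,0]
    - [-0.025,0,0]
    - [-0.02,0,0]
  delta_rot:
    - [0,0,0]
    - [0,0,0]
    - [0,0,0]
    - [0,0,0]
    - [0,0,0]
    - [0,0,0]
    - [0,0,0]
    - [0,0,0]
    - [0,0,0]
    - [0,0,0]
  gripper: [0,0,0.06,0.06,0.06,0.06,0.06,0.06,0.06,0.06]

```text
time: 56.15
tool_pos: [565.4, 29.6, 153.6]
ee_rot: [0.704, 0.074, 0.703, -0.074]
contact_force: [0.4, -0.1, 0.3]
opening: 59.9
```

```bash
python3 look.py wrist w10 142
```

```text
142.0 [315.7 219.7  20.3] [565.3  29. ]
142.0 [315.5 105.5  23.6] [582.6 110.5]
```

>>> drive_tool:
  translation:
    - [0,0.02,-0.015]
    - [0,0.035,-0.025]
    - [0,0.04,-0.028]
    - [0,0.04,-0.028]
    - [0,0.04,-0.028]
    - [0,0.04,-0.025]
    - [0,0.035,-0.02]
    - [0,0.015,-0.01]
    - [0,0,0]
  delta_rot:
    - [0,0.003,0]
    - [0,0,0]
    - [0,0,0]
    - [0,0,0]
    - [0,0,0]
    - [0,0,0]
    - [0,0,0]
    - [0,0,0]
    - [0,0,0]
  gripper: [0.06,0.06,0.06,0.06,0.06,0.06,0.06,0.06,0.06]

```text
time: 57.32
tool_pos: [446.6, 333.9, 159.4]
ee_rot: [0.707, 0.076, 0.699, -0.074]
contact_force: [0.8, -0.7, 0.7]
opening: 59.9
```

```bash
python3 plan.py 435.8 349.5 64 -12
```

```text
t 57.33 pos [446.6 333.9 159.4] jawyaw -12.2 j6 0.72 open 59.9 F [ 0.8 -0.7  0.7]
delta tool mm (now axes) [ 95.3  12.7 -14.9]  (goal axes) [ 95.4  13.  -13.8] rotvec [-0.003  0.011 -0.003]
```

Green is 1 mm off its coaster centre. Descending on blue.

>>> drive_tool:
  translation:
    - [0,0.013,-0.014]
    - [0.014,0,0]
    - [0.018,0,0]
    - [0.02,0,0]
    - [0.015,0,0]
    - [0.01,0,0]
    - [0,0,0]
  delta_rot:
    - [-0.003,0.011,-0.003]
    - [0,0,0]
    - [0,0,0]
    - [0,0,0]
    - [0,0,0]
    - [0,0,0]
    - [0,0,0]
  gripper: [0.06,0.06,0.06,0.06,0.06,0.06,0.06]

```text
time: 58.2
tool_pos: [435.5, 345.1, 74.5]
ee_rot: [0.702, 0.074, 0.704, -0.077]
contact_force: [-1.0, -0.7, -0.0]
opening: 59.9
```

```bash
python3 plan.py 435.8 349.5 65 -12
```

```text
t 58.2 pos [435.5 345.1  74.5] jawyaw -12.3 j6 0.74 open 59.9 F [-1.  -0.7 -0. ]
delta tool mm (now axes) [ 9.4  4.4 -0.6]  (goal axes) [ 9.5  4.4 -0.6] rotvec [-0.005 -0.004  0.005]
```

>>> drive_tool:
  translation:
    - [0.008,0.004,0]
    - [0,0,0]
    - [0,0,0]
    - [0,0,0]
    - [0,0,0]
    - [0,0,0]
    - [0,0,0]
    - [0,0,0]
  delta_rot:
    - [-0.005,-0.004,0.005]
    - [0,0,0]
    - [0,0,0]
    - [0,0,0]
    - [0,0,0]
    - [0,0,0]
    - [0,0,0]
    - [0,0,0]
  gripper: [0.06,0,0,0,0,0,0,0]

```text
time: 59.2
tool_pos: [437.8, 350.2, 68.0]
ee_rot: [0.705, 0.075, 0.702, -0.073]
contact_force: [0.2, -0.4, -0.3]
opening: 31.6
```

>>> drive_tool:
  translation:
    - [-0.012,0,0]
    - [-0.02,0,0]
    - [-0.025,0,0]
    - [-0.025,0,0]
    - [-0.012,0,0]
    - [0,0,0]
  delta_rot:
    - [0,0,0]
    - [0,0,0]
    - [0,0,0]
    - [0,0,0]
    - [0,0,0]
    - [0,0,0]
  gripper: [0,0,0,0,0,0]

```text
time: 59.95
tool_pos: [436.9, 349.7, 166.9]
ee_rot: [0.704, 0.075, 0.702, -0.073]
contact_force: [0.6, -0.4, -2.3]
opening: 31.2
```

```bash
python3 plan.py 547 -52.8 150 -12
```

```text
t 59.95 pos [436.9 349.7 166.9] jawyaw -12.0 j6 0.74 open 31.2 F [ 0.6 -0.4 -2.3]
delta tool mm (now axes) [  16.4 -370.9  191.2]  (goal axes) [  16.9 -370.8  191.4] rotvec [ 0.     0.003 -0.003]
```

>>> drive_tool:
  translation:
    - [0,-0.02,0.005]
    - [0,-0.035,0.01]
    - [0,-0.042,0.012]
    - [0,-0.045,0.012]
    - [0,-0.045,0.012]
    - [0,-0.045,0.012]
    - [0,-0.045,0.012]
    - [0,-0.04,0.01]
    - [0,-0.025,0.005]
    - [0,-0.01,0]
  delta_rot:
    - [0,0.003,-0.003]
    - [0,0,0]
    - [0,0,0]
    - [0,0,0]
    - [0,0,0]
    - [0,0,0]
    - [0,0,0]
    - [0,0,0]
    - [0,0,0]
    - [0,0,0]
  gripper: [0,0,0,0,0,0,0,0,0,0]

```text
time: 61.2
tool_pos: [441.8, -32.7, 156.0]
ee_rot: [0.696, 0.071, 0.71, -0.077]
contact_force: [0.5, 0.6, -1.4]
opening: 31.3
```

```bash
python3 plan.py 547 -52.8 150 -12
```

```text
t 61.2 pos [441.8 -32.7 156. ] jawyaw -12.0 j6 -0.03 open 31.3 F [ 0.5  0.6 -1.4]
delta tool mm (now axes) [  4.    2.3 107.2]  (goal axes) [  6.    2.2 107.1] rotvec [-0.    -0.018  0.01 ]
```

>>> drive_tool:
  translation:
    - [0,0.002,0.012]
    - [0,0,0.022]
    - [0,0,0.028]
    - [0,0,0.022]
    - [0,0,0.012]
    - [0,0,0.004]
    - [0,0,0]
  delta_rot:
    - [0,-0.018,0.01]
    - [0,0,0]
    - [0,0,0]
    - [0,0,0]
    - [0,0,0]
    - [0,0,0]
    - [0,0,0]
  gripper: [0,0,0,0,0,0,0]

```text
time: 62.08
tool_pos: [542.9, -46.8, 152.7]
ee_rot: [0.703, 0.074, 0.703, -0.071]
contact_force: [-0.2, 0.3, -2.2]
opening: 31.3
```

```bash
python3 plan.py 547 -52.8 76 -12
```

```text
t 62.08 pos [542.9 -46.8 152.7] jawyaw -11.8 j6 -0.03 open 31.3 F [-0.2  0.3 -2.2]
delta tool mm (now axes) [76.7 -5.4  5.3]  (goal axes) [76.7 -5.   5.3] rotvec [ 0.003 -0.001 -0.005]
```

>>> drive_tool:
  translation:
    - [0,-0.005,0.005]
    - [0.013,0,0]
    - [0.018,0,0]
    - [0.018,0,0]
    - [0.013,0,0]
    - [0,0,0]
  delta_rot:
    - [0.003,-0.001,-0.005]
    - [0,0,0]
    - [0,0,0]
    - [0,0,0]
    - [0,0,0]
    - [0,0,0]
  gripper: [0,0,0,0,0,0]

```text
time: 62.82
tool_pos: [544.1, -52.4, 84.5]
ee_rot: [0.702, 0.074, 0.704, -0.074]
contact_force: [-0.3, -0.2, -1.1]
opening: 31.2
```

```bash
python3 plan.py 547 -52.8 76 -12
```

```text
t 62.83 pos [544.1 -52.4  84.5] jawyaw -12.0 j6 -0.03 open 31.2 F [-0.3 -0.2 -1.1]
delta tool mm (now axes) [8.5 0.2 3. ]  (goal axes) [8.5 0.2 2.9] rotvec [ 0.    -0.003  0.   ]
```

>>> drive_tool:
  translation:
    - [0.004,0,0.003]
    - [0.003,0,0]
    - [0,0,0]
  delta_rot:
    - [0,-0.003,0]
    - [0,0,0]
    - [0,0,0]
  gripper: [0,0,0]

```text
time: 63.2
tool_pos: [548.3, -53.3, 78.1]
ee_rot: [0.704, 0.074, 0.703, -0.074]
contact_force: [0.2, -0.5, -1.0]
opening: 31.3
```

```bash
python3 plan.py 547 -52.8 76 -12
```

```text
t 63.2 pos [548.3 -53.3  78.1] jawyaw -12.0 j6 -0.03 open 31.3 F [ 0.2 -0.5 -1. ]
delta tool mm (now axes) [ 2.1  0.3 -1.4]  (goal axes) [ 2.1  0.3 -1.4] rotvec [0.    0.002 0.   ]
```

>>> drive_tool:
  translation:
    - [0.0017,0,-0.001]
    - [0,0,0]
    - [0,0,0]
    - [0,0,0]
    - [0,0,0]
    - [0,0,0]
    - [-0.01,0,0]
    - [-0.02,0,0]
    - [-0.03,0,0]
    - [-0.03,0,0]
  delta_rot:
    - [0,0.002,0]
    - [0,0,0]
    - [0,0,0]
    - [0,0,0]
    - [0,0,0]
    - [0,0,0]
    - [0,0,0]
    - [0,0,0]
    - [0,0,0]
    - [0,0,0]
  gripper: [0,0,0.06,0.06,0.06,0.06,0.06,0.06,0.06,0.06]

```text
time: 64.45
tool_pos: [546.8, -53.0, 170.0]
ee_rot: [0.703, 0.074, 0.704, -0.074]
contact_force: [1.2, -0.5, 0.5]
opening: 60.0
```

>>> drive_tool:
  translation:
    - [-0.03,0,0]
    - [-0.03,-0.03,0]
    - [0,-0.03,0]
    - [0,-0.03,0]
    - [0,-0.03,0]
    - [0,0,0]
    - [0,0,0]
  delta_rot:
    - [0,0,0]
    - [0,0,0]
    - [0,0,0]
    - [0,0,0]
    - [0,0,0]
    - [0,0,0]
    - [0,0,0]
  gripper: [0.06,0.06,0.06,0.06,0.06,0.06,0.06]

```text
time: 65.32
tool_pos: [524.4, -173.5, 242.4]
ee_rot: [0.708, 0.072, 0.699, -0.074]
contact_force: [0.3, 0.4, 0.3]
opening: 59.9
```

```bash
python3 look.py wrist w11 142; python3 look.py scene s11 142;  python3 look.py side d11 142; python3 - <<'E'
from h import *
b=cv2.imread("pics/s11.png")[120:310,110:450]; cv2.imwrite("pics/s11c.png",cv2.resize(b,None,fx=2.3,fy=2.3))
E
```

```text
142.0 [311.   68.   18.2] [545.9 -56.1]
142.0 [ 10.  274.5  72.2] [ 516.  -571.7]
142.0 [312.5 200.7   8.4] [550.6 -53.5]
142.0 [357.7 196.1   8.3] [569.6  28.4]
142.0 [402.4 191.3   8.6] [588.1 110.5]
142.0 [615.1 109.    8.2] [552.8 622.8]
142.0 [ 18.5 395.    9.4] [555.6 619.2]
142.0 [265.8 194.1   7.8] [576.9 113.4]
142.0 [301.2 176.    7.5] [559.6  31.1]
142.0 [335.  159.9   7.3] [539.7 -50.4]
142.0 [481.5  64.   47.1] [ 494.7 -570.3]
```

View pics/s11c.png

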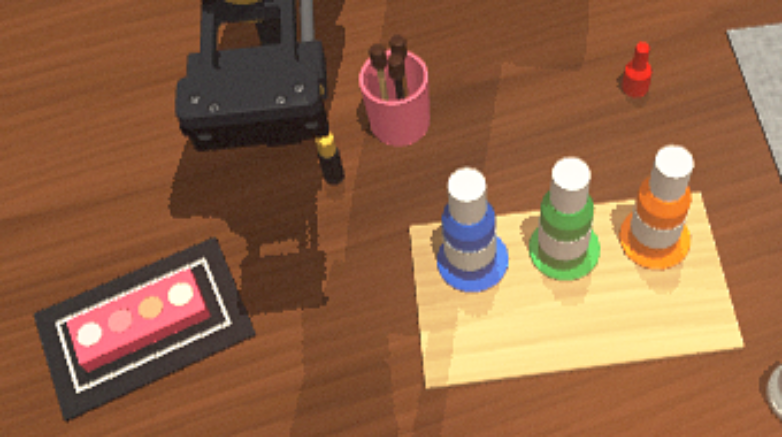

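The crop shows each bottle upright on its own coaster at (472,230), (567,215) and (660,205). The palette lies inside the outline at (138,318), the mug is upright at (396,95), and the gripper is clear.

```bash
python3 -c "
from cell import manip
print(manip.job_done())"
```

```text
the job is handed in; nothing more can be done
None
```

I moved all three bottles to the grey mat, laid the palette on the black pad inside the white outline, and stood each bottle back on its own coaster. The job was handed in at about 65 s of the allowed 144 s; no verdict was reported.

**Last checks:**
- **Bottles:** all three stand upright and let go. The wrist camera put orange and green about 1 mm from their coaster centres after release. For blue the final view was more distant and read about 3 mm, against a limit of 12 mm.
- **Palette:** it lies flat and in line with the outline. My scene-camera estimate puts it about 2–3 mm from the pad's centre, against a limit of 13 mm.
- **Mug:** it looks upright and in its place, but I did not measure its position again.

**What failed or disagreed:**
- **Missed grasps:** the first two grasps on the orange bottle closed on air and moved nothing. Both the wrist and side cameras showed the real fingertips about 37–38 mm short of the reported tool point, so I used that offset from then on.
- **Camera disagreement:** the scene and side cameras differ by about 6–11 mm in x, so I relied mainly on the wrist camera. The side camera's fit of the palette on the pad was too distorted to use.

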